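# Change over the inlet soldering machine

## Task

First collect all the finished mains inlets from the machine's catch tray into the grey tote. Then swap the wire reel and the solder reel, which were loaded into each other's feed cups, so that each stands upright and flat inside the cup where the other stood (the black mat is free for setting one down), and after that press the machine's push-button fully down and let it spring back. Leave the tools, tape and boards lying around as they are.

Things in the scene. Friction and masses are not known exactly. Their poses are not given: they have to be found in the camera images.
- cup_left (a point): machine, left feed cup: centre of its floor, on the grey deck (12 mm above the bench). A low round rim, 75 mm inside and 83 mm outside diameter, standing 5 mm above the deck. Axes are the machine's: x points away from the robot to the machine's white housing, y to the left, z up. The housing (110 mm high) begins 140 mm farther back than the cup's centre; the cups are 120 mm apart
- cup_right (a point): machine, right feed cup: the same, 120 mm to the right of the left cup
- tray (a point): machine, catch tray: centre of its floor (12 mm above the bench), 180 (x) x 240 (y) mm inside, walls 8 mm high and 3 mm thick; axes as for the cups. The housing begins 140 mm behind this point
- start_button (a joint): machine's push-button, near the deck's front edge in front of the gap between the cups: 0 up, 0.006 m fully down; it springs back, and about 5 N presses it down; it counts as pressed beyond 0.004
- start_button_top (a point): centre of the top face of the push-button (white, 26 mm across, in a black housing), pressed straight down
- tote_floor (a point): tote: centre of its inner floor, 4 mm above the bench; grey open box, 230 (its x) x 180 (its y) x 50 mm high outside, walls 4 mm; fixed to the bench
- mat_centre (a point): centre of the top of a flat black set-down mat, 120 x 120 x 2 mm, fixed on clear bench; one thing may be put down here meanwhile
- wire_reel_c (a point): wire reel, 60 mm diameter, 50 mm high, the taller and narrower of the two; stands on its flange in one of the cups, z up; this is its centre, 25 mm above its underside. To be gripped across the diameter from above; about 0.22 kg
- solder_reel_c (a point): solder reel, 64 mm diameter, 42 mm high, the lower and wider of the two; stands on its flange in the other cup, z up; this is its centre, 21 mm above its underside. About 0.22 kg
- part_0_c (a point): finished mains inlet (one of three to six, some may be absent), black, lying on its bezel with three metal tags up, in the catch tray: its centre, 18.5 mm above its underside. Bezel 34 (x) x 58 (y) mm, 4 mm thick; on it the body, 28 (x) x 46 (y) mm, from 5 to 28 mm above the underside: grip the body; tags above it to 37 mm. 35 g
- part_1_c (a point): finished mains inlet (one of three to six, some may be absent), black, lying on its bezel with three metal tags up, in the catch tray: its centre, 18.5 mm above its underside. Bezel 34 (x) x 58 (y) mm, 4 mm thick; on it the body, 28 (x) x 46 (y) mm, from 5 to 28 mm above the underside: grip the body; tags above it to 37 mm. 35 g
- part_2_c (a point): finished mains inlet (one of three to six, some may be absent), black, lying on its bezel with three metal tags up, in the catch tray: its centre, 18.5 mm above its underside. Bezel 34 (x) x 58 (y) mm, 4 mm thick; on it the body, 28 (x) x 46 (y) mm, from 5 to 28 mm above the underside: grip the body; tags above it to 37 mm. 35 g
- part_3_c (a point): finished mains inlet (one of three to six, some may be absent), black, lying on its bezel with three metal tags up, in the catch tray: its centre, 18.5 mm above its underside. Bezel 34 (x) x 58 (y) mm, 4 mm thick; on it the body, 28 (x) x 46 (y) mm, from 5 to 28 mm above the underside: grip the body; tags above it to 37 mm. 35 g
- part_4_c (a point): finished mains inlet (one of three to six, some may be absent), black, lying on its bezel with three metal tags up, in the catch tray: its centre, 18.5 mm above its underside. Bezel 34 (x) x 58 (y) mm, 4 mm thick; on it the body, 28 (x) x 46 (y) mm, from 5 to 28 mm above the underside: grip the body; tags above it to 37 mm. 35 g
- part_5_c (a point): finished mains inlet (one of three to six, some may be absent), black, lying on its bezel with three metal tags up, in the catch tray: its centre, 18.5 mm above its underside. Bezel 34 (x) x 58 (y) mm, 4 mm thick; on it the body, 28 (x) x 46 (y) mm, from 5 to 28 mm above the underside: grip the body; tags above it to 37 mm. 35 g
- driver: bystander, to be left alone: screwdriver with an orange handle, 192 mm long, 25 mm high, along y, on the bench in front of the machine: origin at its underside centre
- felt_marker: bystander, to be left alone: black and white marker pen, 128 mm long, on the bench in front of the machine
- tape: bystander, to be left alone: roll of black tape, 62 mm across, 19 mm high, to the right of the machine
- loose_board: bystander, to be left alone: green circuit board, 62 x 110 x 18 mm, to the right of the machine
- other_board: bystander, to be left alone: green circuit board, 66 x 120 x 18 mm, farther back on the right
Not all that is in view belongs to the job. Leave any red look-alike of the part that bears part_2_c alone. Leave any blue look-alike of the part that bears solder_reel_c alone.

How it is judged:
On the way, in this order (a step that is already met when the one before it is completed fails the run):
1. all the inlets are in the tote (x of part_0_c in the frame of tote_floor between -0.112 and 0.112 m and y of part_0_c in the frame of tote_floor between -0.087 and 0.087 m and z of part_0_c in the frame of tote_floor between 0 and 0.042 m and x of part_1_c in the frame of tote_floor between -0.112 and 0.112 m and y of part_1_c in the frame of tote_floor between -0.087 and 0.087 m and z of part_1_c in the frame of tote_floor between 0 and 0.042 m and x of part_2_c in the frame of tote_floor between -0.112 and 0.112 m and y of part_2_c in the frame of tote_floor between -0.087 and 0.087 m and z of part_2_c in the frame of tote_floor between 0 and 0.042 m and x of part_3_c in the frame of tote_floor between -0.112 and 0.112 m and y of part_3_c in the frame of tote_floor between -0.087 and 0.087 m and z of part_3_c in the frame of tote_floor between 0 and 0.042 m and x of part_4_c in the frame of tote_floor between -0.112 and 0.112 m and y of part_4_c in the frame of tote_floor between -0.087 and 0.087 m and z of part_4_c in the frame of tote_floor between 0 and 0.042 m and x of part_5_c in the frame of tote_floor between -0.112 and 0.112 m and y of part_5_c in the frame of tote_floor between -0.087 and 0.087 m and z of part_5_c in the frame of tote_floor between 0 and 0.042 m), for 0.2 s.
2. the two reels have changed cups ((horizontal distance between wire_reel_c and cup_left below 0.012 m or horizontal distance between wire_reel_c and cup_right below 0.012 m) and distance of each of wire_reel_c, solder_reel_c from where it was at the start of the episode above 0.09 m and height (world z) of wire_reel_c below 0.04 m and angle between each of wire_reel_c, solder_reel_c's own z axis and vertical below 0.1 rad and (horizontal distance between solder_reel_c and cup_left below 0.012 m or horizontal distance between solder_reel_c and cup_right below 0.012 m) and height (world z) of solder_reel_c below 0.036 m), for 0.2 s.
3. the push-button is pressed down (value of joint start_button above 0.004 m), for 0.05 s.
At the end, for the whole second after the job is handed in: Every inlet present lies in the tote: its centre inside the walls and less than 42 mm above the tote's floor. Each reel stands in the cup that the other had at the start: within 12 mm of the cup's centre, flat on the deck (3 mm), tilted less than 0.1 rad. The button is up again (less than 2 mm) (all of step 1 and all of step 2 and value of joint start_button below 0.002 m); the robot touches nothing.
It fails at once if a tool, the tape or a board is moved by more than 30 mm (distance of any of driver, felt_marker, tape, loose_board, other_board from where it was at the start of the episode above 0.03 m).
Of part_0, part_1, part_2, part_3, part_4, part_5 only 3 to 6 are there at a start; the rules pass over those that are not, and their reading is None.
At some moment in a run one of part_0, part_1, part_2, part_3, part_4, part_5 may be knocked a few centimetres aside while the robot is not near it.
Once in a run the grip may slacken for a moment while it holds something.
It also fails if it takes over 210 s, if anything falls off the work surface, if the arm or the gripper's body presses on something with over 40 N, if the wrist force passes 120 N, or if a joint passes its speed limit or range.

## Robot

A 6-joint arm with a two-finger parallel gripper is mounted at the origin on a cart in front of the work surface, level with it; the furniture and walls round the work are solid. World frame = base frame: x ahead of the robot, y to its left, z up, the work surface at z = 0. Lengths are in m, angles in rad, forces in N, time in s.
With the tool pointing down it reaches from about 0.225 to 0.725 m from the base axis. Payload 3.1 kg.
Tool frame: the origin (TCP) lies at the very end of the fingers, on their centre line; the grasp point (between the pads) lies 19 mm behind it; z points along the fingers, y is the direction in which the jaws open and shut (so a half turn about z gives the same grasp; the last joint's range is limited). The gripper opens to 85 mm and grips with 20 to 120 N. Pads are 22 mm wide; open, the fingers measure 114 mm over their backs; the gripper's body (76 mm by 85 mm) begins 54 mm behind the grasp point. The pads swing forward as they close: fully open they stand 13 mm farther back than shut.
Start: joints at [1.196, 0.048, 0.099, 1.622, 0, 1.443], TCP at [0.128, 0.509, 0.231] pointing down, gripper open.
Joint ranges: [-2.91, 2.91], [-0.99, 1.94], [-1.21, 1.42], [-2.12, 2.29], [-1.49, 1.47], [-3.14, 3.14]. Speed limits (rad/s): [2.79, 2.79, 3.14, 3.14, 3.14, 3.14].

## Interface

Orientations are given as a unit quaternion [x, y, z, w].
In Python, from rig import get_state, camera, ticket, spotter gives the robot as it stands. The module is installed in compiled form; this text tells all that it offers.
- The arm moves only by the tool drive_tool, never from a script. Its argument "rows" is a list of rows, each a list of 7 numbers: the shift along the world's x, y, z scaled (see below), then the turn, a rotation vector about the world's x, y, z scaled (see below), then the gripper's target within -1 to 1 (shut at 1, half-way at 0, fully open at -1). In form: [[x, y, z, ax, ay, az, hand], ...]. A call has 1 to 10 rows; each row shifts and turns the pose as measured when the row begins; what a row does not reach is not made up. The controller multiplies each number of a shift by 2.5 cm and each number of a turn by 8 degrees. A row lasts 1/10 s, in which the tool goes at most 50 mm and 8.59 degrees, less where a joint would pass 70% of its speed; a pose out of reach is approached as far as the arm can. A call with a number of a shift or a turn outside -1 to 1 is refused whole. A call with a gripper value outside its range is refused whole. The fingers move at their own pace and stop on an object; the grip force is fixed at half the most. Time passes only in rows, so rows that do not move let the fingers close. It gives the time, the measured TCP pose, the force and the opening at its end, in the units of the state.
- get_state(): the state, without advancing time (a new reading comes with each control period).
- camera(name): name is "scene" or "side" or "wrist"; returns a dict with "img" (384x512x3 uint8, red, green, blue), "range_z" (384x512 float32, m along the optical axis (not along the pixel's ray), 0 where there is no reading), "fx", "fy", "cx", "cy" (pixels), "dist_coeffs" ([k1, k2, p1, p2, k3] as OpenCV has them; the pictures are not rectified), "pose" (4x4, takes a point from camera to world coordinates). Camera axes: x right, y down, z forward; pixel columns grow to the right and rows downward; lengths in m; the calibration is good to about 2 mm. A picture is of the moment at which its call begins.
- ticket.hand_in(): hands the job in, once; it reports no verdict.
Trained networks look in the newest picture that a camera, given by its name, has taken for a name from the list of things; names that differ only in an ending like _2 or _b are one class to them, and where a whole thing is asked for, a point or a joint stands for the part that bears it (a point fixed in the world has none). Each returns a list of dicts, best first, with "score" (0 to 1); they miss things now and then, are a little off and sometimes report something else, mostly with a low value. They report only what shows in the picture. A call takes as long as a camera call. They do not tell look-alikes from the thing itself.
- spotter.cut_out(camera, name): "mask" (384x512 bool, what is visible of it) and "centre" ([column, row] in pixels, amid what is visible of it).
The state is a dict: "time": time; "q": joint angles; "qvel": joint speeds; "joint_efforts": joint torques, N m; "tool_pos": TCP position; "tcp_rot": TCP orientation; "ft_force": force on the tool from outside, world axes, zero at the start; "ft_torque": the same for the moment, N m; "width": finger opening in m.
Only numpy, scipy, OpenCV 4.12 (cv2) and the standard library are available. Lean on these libraries where they do the work, as an engineer would, in place of code of your own. Each camera call takes 0.05 s, during which the arm holds its last target. There are 200 camera calls.

## Working session

There is one attempt and no reset: what is moved stays moved. The work goes in short steps, Python scripts to look and compute and a tool call to move; the robot and the scene stay as the last step left them, time stands still between calls to the robot, and variables do not carry over. Pictures are saved under pics/ and viewed, about 12 in all and at most 16, crops included, and the job is handed in when it is done.

Besides the shell and the picture viewer there is one more tool, called after ">>>" as name(argument=value, ...) on one line, values as JSON. drive_tool: Moves the arm, as the interface text tells. Shifts and turns lie within -1 to 1; 1 stands for 2.5 cm of shift or 8 degrees of turn. Its arguments: {"type":"object","properties":{"rows":{"type":"array"}},"required":["rows"]}

```bash
mkdir -p pics; cat > h.py <<'E'
import numpy as np,cv2
from rig import get_state,camera,ticket,spotter
def K(c): return np.array([[c['fx'],0,c['cx']],[0,c['fy'],c['cy']],[0,0,1]])
def pts(c,mask=None):
    m=c['range_z']>0
    if mask is not None: m&=mask
    v,u=np.nonzero(m); z=c['range_z'][v,u]
    n=cv2.undistortPoints(np.stack([u,v],1).astype(float)[:,None],K(c),np.array(c['dist_coeffs']))[:,0]
    P=np.c_[n*z[:,None],z]; T=np.array(c['pose'])
    return P@T[:3,:3].T+T[:3,3],u,v
def save(c,name,crop=None,s=1):
    im=c['img'][:,:,::-1]
    if crop: im=im[crop[1]:crop[3],crop[0]:crop[2]]
    cv2.imwrite('pics/'+name,cv2.resize(im,None,fx=s,fy=s,interpolation=cv2.INTER_CUBIC))
def find(c,cam,name):
    for d in spotter.cut_out(cam,name):
        P,u,v=pts(c,d['mask'])
        if len(P)<5: continue
        z=np.percentile(P[:,2],90); t=P[P[:,2]>z-.008]
        print(cam,name,round(d['score'],2),np.round(d['centre']),'n',len(P),'med',P.__class__ and np.round(np.median(P,0),3),'ztop',round(z,3),'mid',np.round((t.min(0)+t.max(0))/2,3),'lo',np.round(np.percentile(P,3,0),3),'hi',np.round(np.percentile(P,97,0),3))
E
python3 - <<'E'
from h import *
ims=[]
for n in('scene','side'):
    c=camera(n); save(c,n+'0.png',s=1.5)
    print(n,np.round(c['pose'],3).tolist())
    for k in('part_0_c','wire_reel_c','solder_reel_c','start_button','driver','tape'): find(c,n,k)
s=get_state();print({k:np.round(v,3).tolist() for k,v in s.items()})
E
```

```text
scene [[-0.727, -0.306, 0.614, -0.123], [-0.686, 0.337, -0.645, 0.638], [-0.01, -0.89, -0.455, 0.549], [0.0, 0.0, 0.0, 1.0]]
scene part_0_c 0.65 [253. 194.] n 166 med [ 0.572 -0.078  0.032] ztop 0.041 mid [ 0.578 -0.086  0.042] lo [ 0.563 -0.107  0.016] hi [ 0.589 -0.064  0.044]
scene part_0_c 0.62 [343. 179.] n 3048 med [ 0.431 -0.343  0.022] ztop 0.047 mid [ 0.433 -0.329  0.046] lo [ 0.316 -0.424  0.003] hi [ 0.548 -0.232  0.05 ]
scene part_0_c 0.18 [197. 299.] n 785 med [0.347 0.286 0.002] ztop 0.004 mid [0.269 0.338 0.134] lo [0.316 0.224 0.   ] hi [0.421 0.333 0.004]
scene solder_reel_c 0.66 [330. 217.] n 525 med [ 0.321 -0.117  0.033] ztop 0.043 mid [ 0.329 -0.131  0.04 ] lo [ 0.301 -0.158  0.001] hi [ 0.357 -0.102  0.044]
scene driver 0.63 [243. 252.] n 333 med [0.399 0.14  0.017] ztop 0.024 mid [0.401 0.14  0.021] lo [0.391 0.02  0.004] hi [0.41  0.181 0.025]
scene tape 0.69 [255. 168.] n 171 med [ 0.715 -0.239  0.015] ztop 0.02 mid [ 0.726 -0.246  0.017] lo [ 0.694 -0.269  0.002] hi [ 0.747 -0.215  0.021]
side [[0.832, -0.371, 0.412, -0.035], [-0.555, -0.563, 0.613, -0.845],
[... 1022 characters left out ...]
.785 0.12  0.109] lo [ 0.501 -0.127  0.007] hi [0.821 0.334 0.111]
side tape 0.54 [293. 276.] n 5614 med [ 0.435 -0.329  0.005] ztop 0.043 mid [ 0.431 -0.333  0.045] lo [ 0.316 -0.426  0.   ] hi [ 0.547 -0.24   0.049]
side tape 0.47 [346. 213.] n 263 med [ 0.72  -0.251  0.014] ztop 0.019 mid [ 0.723 -0.249  0.016] lo [ 0.695 -0.278 -0.002] hi [ 0.748 -0.224  0.02 ]
{'time': 0.7, 'q': [1.196, 0.048, 0.099, 1.622, -0.0, 1.443], 'qvel': [-0.001, 0.001, 0.0, -0.001, 0.001, -0.002], 'joint_efforts': [0.0, -33.851, 32.005, 0.001, -0.0, 0.0], 'tool_pos': [0.128, 0.509, 0.231], 'tcp_rot': [0.123, 0.992, 0.0, 0.0], 'ft_force': [-0.176, 0.195, -0.182], 'ft_torque': [0.004, 0.0, 0.016], 'width': 0.085}
```

View pics/scene0.png

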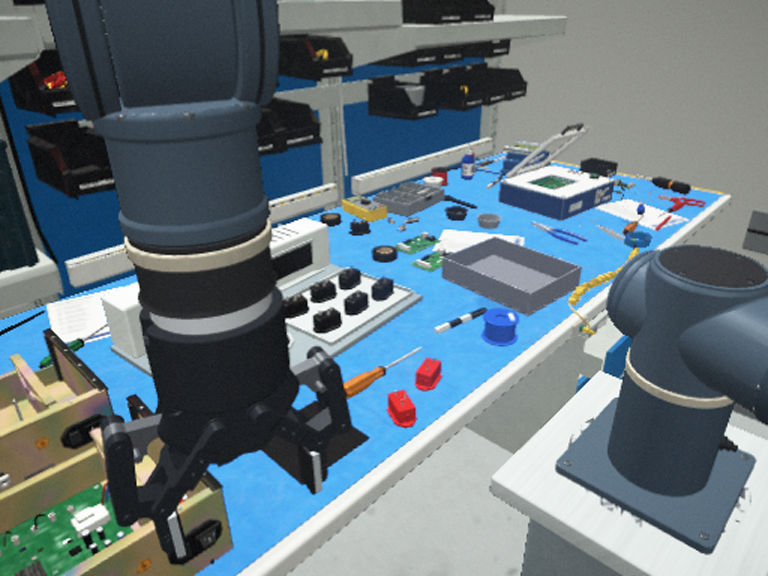

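View pics/side0.png

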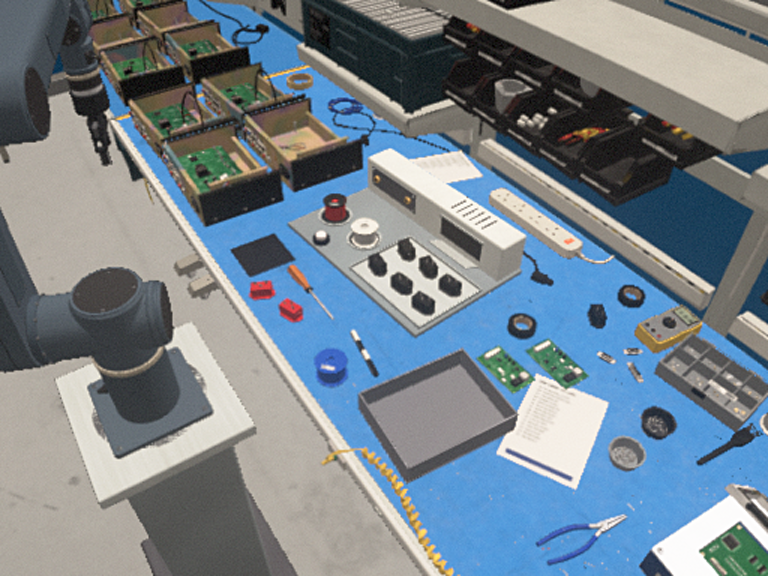

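The side view (in its 1.5x pixels) shows:
- Six black inlets on the tray around (375–450, 245–302).
- The wire reel (dark red) at (335,207) and the white solder reel at (363,233).
- The button at (320,238), the mat at (262,255) and the tote at (437,413).
- Red look-alikes at (262,290) and (290,308), and a blue look-alike reel at (330,365). All three stay untouched.

Next I'll measure in a top-down projection.

```bash
python3 - <<'E'
from h import *
c=camera('side'); P,u,v=pts(c); col=c['img'][v,u].astype(int)
np.savez('side.npz',P=P,col=col)
# machine yaw: housing front top edge
m=(P[:,2]>.1)&(P[:,2]<.115)&(P[:,0]>.68)&(P[:,0]<.85)&(abs(P[:,1]-.1)<.22)&(col.min(1)>120)
T=P[m]; r=cv2.minAreaRect(T[:,:2].astype(np.float32)); print('housing',r, np.round(cv2.boxPoints(r),3).tolist())
# tote
m=(P[:,2]>.044)&(P[:,2]<.054)&(P[:,0]>.29)&(P[:,0]<.57)&(P[:,1]>-.45)&(P[:,1]<-.2)
r=cv2.minAreaRect(P[m][:,:2].astype(np.float32));print('tote',r)
# mat
m=(abs(P[:,2]-.002)<.006)&(col.max(1)<60)&(P[:,0]>.25)&(P[:,0]<.5)&(P[:,1]>.1)&(P[:,1]<.4)
r=cv2.minAreaRect(P[m][:,:2].astype(np.float32));print('mat',r,np.median(P[m],0))
# white tray floor
m=(abs(P[:,2]-.012)<.006)&(col.min(1)>165)&(P[:,0]>.45)&(P[:,0]<.72)&(P[:,1]>-.2)&(P[:,1]<.12)
r=cv2.minAreaRect(P[m][:,:2].astype(np.float32));print('tray',r)
# parts
m=(P[:,2]>.03)&(P[:,2]<.041)&(col.max(1)<75)&(P[:,0]>.45)&(P[:,0]<.70)&(P[:,1]>-.2)&(P[:,1]<.13)
Q=P[m]; g=np.zeros((150,200),np.uint8); ix=((Q[:,0]-.42)/.002).astype(int); iy=((Q[:,1]+.2)/.002).astype(int); g[ix,iy]=1
g=cv2.dilate(g,np.ones((3,3)))
n,l=cv2.connectedComponents(g)
for i in range(1,n):
    q=Q[l[ix,iy]==i]
    if len(q)>15:
        r=cv2.minAreaRect(q[:,:2].astype(np.float32)); print('part',len(q),np.round(q.mean(0),3),np.round(r[0],3),np.round(r[1],3),round(r[2],1))
# reels top, button
for nm,(x,y),z in(('wire',(.589,.297),.062),('sold',(.601,.174),.054)):
    q=P[(abs(P[:,2]-z)<.005)&(np.hypot(P[:,0]-x,P[:,1]-y)<.05)]
    print(nm,len(q),q.mean(0),cv2.minEnclosingCircle(q[:,:2].astype(np.float32)))
m=(P[:,2]>.017)&(P[:,2]<.06)&(col.min(1)>130)&(P[:,0]>.45)&(P[:,0]<.56)&(P[:,1]>.15)&(P[:,1]<.32)
q=P[m];print('btn',len(q),q.mean(0),q.min(0),q.max(0))
# ortho
o=np.zeros((300,500,3),np.uint8)
ix=((.86-P[:,0])/.002).astype(int);iy=((.45-P[:,1])/.002).astype(int);k=(ix>=0)&(ix<300)&(iy>=0)&(iy<500)
o[ix[k],iy[k]]=col[k][:,::-1]
cv2.imwrite('pics/ortho.png',cv2.resize(cv2.dilate(o,np.ones((2,2))),None,fx=1.6,fy=1.6))
E
```

```text
housing ((0.7855560779571533, 0.10182693600654602), (0.08627306669950485, 0.44213441014289856), 5.396515369415283) [[0.722000002861023, 0.3179999887943268], [0.7630000114440918, -0.12200000137090683], [0.8489999771118164, -0.11400000005960464], [0.8080000281333923, 0.32600000500679016]]
tote ((0.4329984188079834, -0.3319239616394043), (0.18275295197963715, 0.23268736898899078), 84.93840026855469)
mat ((0.3731038570404053, 0.276019424200058), (0.11097866296768188, 0.11077991127967834), 87.94889831542969) [0.37863348 0.30446613 0.00151972]
tray ((0.6123595833778381, -0.008800476789474487), (0.21766717731952667, 0.25946077704429626), 0.7931404113769531)
part 64 [0.564 0.062 0.038] [0.566 0.064] [0.047 0.024] 83.4
part 73 [ 0.576 -0.097  0.037] [ 0.578 -0.094] [0.027 0.044] 13.5
part 62 [ 0.573 -0.023  0.037] [ 0.575 -0.018] [0.026 0.044] 6.9
part 48 [0.647 0.067 0.038] [0.651 0.071] [0.045 0.025] 75.8
part 65 [ 0.654 -0.009  0.037] [ 0.657 -0.006] [0.047 0.025] 81.7
part 68 [ 0.658 -0.084  0.037] [ 0.662 -0.08 ] [0.027 0.046] 8.0
wire 115 [0.58920599 0.29524964 0.06171285] ((0.5928152203559875, 0.29385367035865784), 0.033854011446237564)
sold 151 [0.59988704 0.17370374 0.05325678] ((0.6001426577568054, 0.17632606625556946), 0.0338522307574749)
btn 36 [0.51796167 0.22884214 0.02974802] [0.49744195 0.16104243 0.01702687] [0.55993229 0.28787996 0.03562614]
```

View pics/ortho.png

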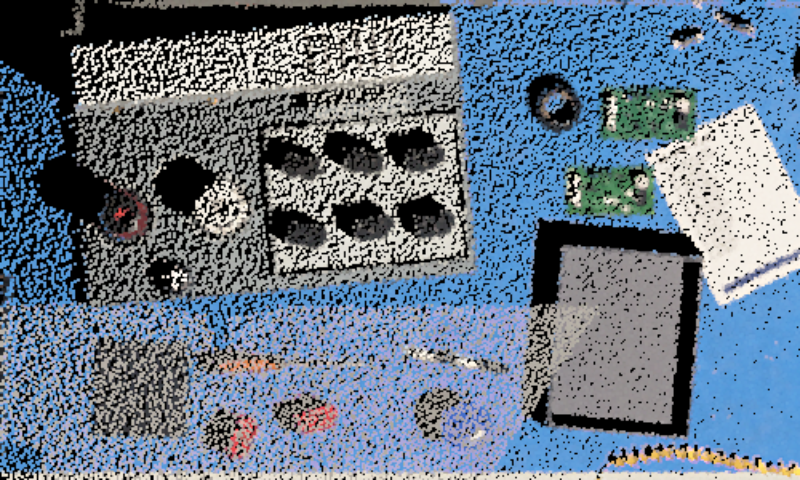

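The top-down map shows the machine yawed about 5° and six inlets with their bodies at z≈0.04 as expected. The housing, tote (0.433,-0.332) and mat sizes also agree with the description. Now I'll move over the tray for a look with the wrist camera.

>>> drive_tool(rows=[[0.84,-1,0.1,0,0,-0.44,-1],[0.84,-1,0.1,0,0,-0.44,-1],[0.84,-1,0.1,0,0,-0.44,-1],[0.84,-1,0.1,0,0,-0.44,-1],[0.84,-1,0.1,0,0,-0.44,-1],[0.84,-1,0.1,0,0,-0.44,-1],[0.84,-1,0.1,0,0,-0.44,-1],[0.84,-1,0.1,0,0,-0.44,-1],[0.84,-1,0.1,0,0,-0.44,-1],[0.84,-1,0.1,0,0,-0.44,-1]])

```text
time: 1.75
tool_pos: [0.3421, 0.2521, 0.2572]
tcp_rot: [0.424, 0.906, 0.002, 0.001]
ft_force: [0.8, 0.4, -0.5]
width: 0.0856
```

>>> drive_tool(rows=[[0.84,-1,0.1,0,0,-0.44,-1],[0.84,-1,0.1,0,0,-0.44,-1],[0.84,-1,0.1,0,0,-0.44,-1],[0.84,-1,0.1,0,0,-0.44,-1],[0.84,-1,0.1,0,0,-0.44,-1],[0.84,-1,0.1,0,0,-0.44,-1],[0.84,-1,0.1,0,0,-0.44,-1],[0.84,-1,0.1,0,0,-0.44,-1],[0.84,-1,0.1,0,0,-0.44,-1],[0,0,0,0,0,0,-1]])

```text
time: 2.75
tool_pos: [0.5403, 0.0131, 0.2814]
tcp_rot: [0.667, 0.745, 0.003, 0.004]
ft_force: [0.2, 1.3, -0.5]
width: 0.0853
```

```bash
cat >> h.py <<'E'
def toolyaw():
    from scipy.spatial.transform import Rotation as R
    m=R.from_quat(get_state()['tcp_rot']).as_matrix(); return (np.degrees(np.arctan2(m[1,1],m[0,1]))+90)%180-90, m[:,2]
def parts(c,lo=(.45,-.2),hi=(.72,.125),zb=(.027,.043),zt=.1):
    P,u,v=pts(c); col=c['img'][v,u].astype(int)
    m=(P[:,2]>zb[0])&(P[:,2]<zb[1])&(P[:,0]>lo[0])&(P[:,0]<hi[0])&(P[:,1]>lo[1])&(P[:,1]<hi[1])
    Q=P[m]; g=np.zeros((400,400),np.uint8); ix=((Q[:,0]-.2)/.002).astype(int); iy=((Q[:,1]+.45)/.002).astype(int); g[ix,iy]=1
    n,l=cv2.connectedComponents(g)
    for i in range(1,n):
        q=Q[l[ix,iy]==i]
        if len(q)>100:
            t=q[q[:,2]>zb[1]-.008]; t=t if len(t)>20 else q
            r=cv2.minAreaRect(t[:,:2].astype(np.float32)); a=r[2]; w=r[1]
            if w[0]>w[1]: a-=90
            print('part',len(q),np.round(r[0],4),np.round(sorted(w),3),'yaw',round(a,1),'z',np.round(np.percentile(q[:,2],95),3))
E
python3 - <<'E'
from h import *
c=camera('wrist'); save(c,'w1.png',s=1.5); parts(c); print(get_state()['tool_pos'],toolyaw(),get_state()['q'])
print(np.round(c['pose'],3))
E
```

```text
part 653 [0.5681 0.0676] [0.027 0.046] yaw -8.2 z 0.042
part 485 [ 0.5802 -0.0913] [0.027 0.047] yaw 12.7 z 0.042
part 564 [ 0.5771 -0.0148] [0.027 0.046] yaw 8.4 z 0.042
part 690 [0.654  0.0748] [0.027 0.046] yaw -12.3 z 0.042
part 596 [ 0.6598 -0.0029] [0.027 0.046] yaw -9.7 z 0.042
part 513 [ 0.6632 -0.0785] [0.027 0.047] yaw 10.9 z 0.042
part 337 [0.7177 0.002 ] [0.01  0.123] yaw 5.8 z 0.038
[0.53908736 0.01446624 0.28168427] (np.float64(6.486036943615076), array([ 9.07122106e-03,  8.64033258e-04, -9.99958482e-01])) [-0.09857888  0.09494924  0.2497357   1.71664051  0.00175262  1.35902334]
[[ 0.994  0.104  0.042  0.53 ]
 [ 0.111 -0.95  -0.29   0.088]
 [ 0.009  0.293 -0.956  0.424]
 [ 0.     0.     0.     1.   ]]
```

View pics/w1.png

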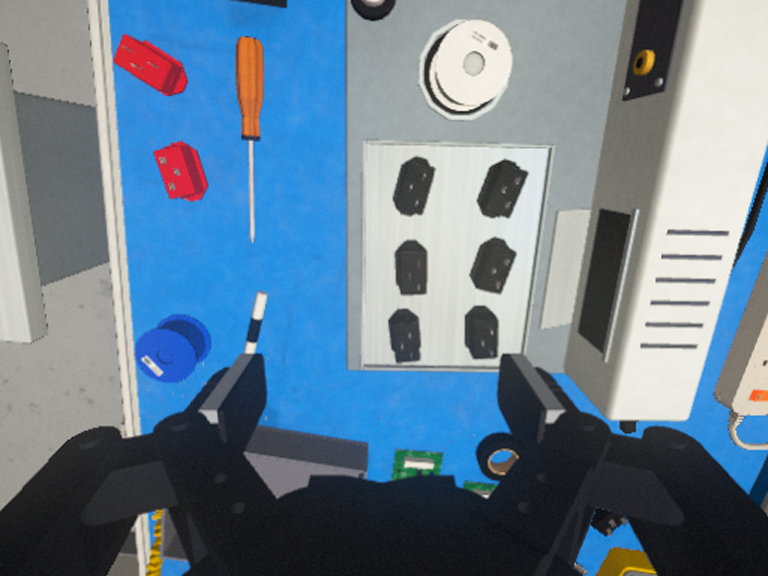

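The wrist picture confirms six black inlets with body tops of 27x46 mm at z≈0.042, matching the side view within 3–4 mm. In 1.5x pixels they lie at (413,185), (502,188), (410,268), (494,265), (405,335) and (482,333). The red parts at (150,65) and (182,170) and the blue reel at (170,350) are off the machine, so I leave them alone. I'll start with inlet C at (0.577,-0.015).

>>> drive_tool(rows=[[0.5,-0.4,-1,0,0.065,0.08,-0.2],[0.5,-0.4,-1,0,0,0.08,-0.2],[0.5,-0.4,-1,0,0,0.08,-0.2],[0,0,-1,0,0,0,-0.2],[0,0,-1,0,0,0,-0.2],[0,0,-1,0,0,0,-0.2],[0,0,-1,0,0,0,-0.2],[0,0,-0.5,0,0,0,-0.2],[0,0,0,0,0,0,-0.2]])

```text
time: 3.7
tool_pos: [0.5732, -0.008, 0.0915]
tcp_rot: [0.648, 0.762, 0.003, -0.0]
ft_force: [0.1, 0.6, -0.5]
width: 0.0511
```

```bash
python3 -c "
from h import *
c=camera('wrist'); save(c,'w2.png',s=1); print(toolyaw(),get_state()['tool_pos'],get_state()['width']); parts(c)"
```

```text
(np.float64(9.2418912468368), array([ 0.00457668,  0.00505939, -0.99997673])) [ 0.57370482 -0.00808121  0.09262203] 0.05117715795552225
part 2618 [0.568  0.0679] [0.027 0.046] yaw -8.1 z 0.042
part 1546 [ 0.5799 -0.0904] [0.027 0.046] yaw 13.0 z 0.041
part 1913 [ 0.5774 -0.0143] [0.026 0.046] yaw 8.6 z 0.042
part 2796 [0.6534 0.0751] [0.028 0.046] yaw -11.9 z 0.042
part 2057 [ 0.6599 -0.0025] [0.028 0.046] yaw -9.6 z 0.042
part 1199 [0.7166 0.0036] [0.009 0.119] yaw 4.9 z 0.038
```

View pics/w2.png

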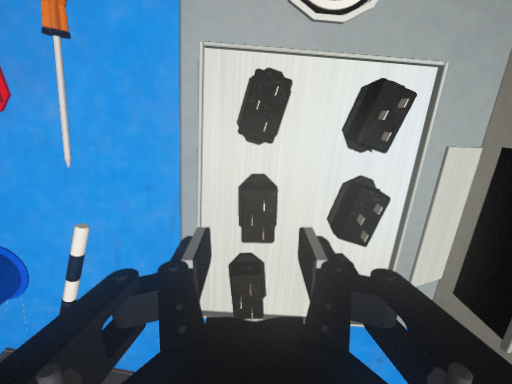

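>>> drive_tool(rows=[[0.15,-0.25,-0.8,0,0,0,-0.2],[0,0,-0.8,0,0,0,-0.2],[0,0,-0.8,0,0,0,-0.2],[0,0,-0.4,0,0,0,-0.2],[0,0,0,0,0,0,-0.2]])

```text
time: 4.25
tool_pos: [0.5846, -0.0139, 0.0319]
tcp_rot: [0.647, 0.763, 0.008, 0.008]
ft_force: [0.1, -0.2, 0.5]
width: 0.0513
```

>>> drive_tool(rows=[[-0.29,0,-0.3,0,0.16,0,-0.2],[0,0,-0.15,0,0,0,-0.2],[0,0,0,0,0,0,-0.2]])

```text
time: 4.55
tool_pos: [0.5796, -0.0141, 0.0241]
tcp_rot: [0.647, 0.763, 0.002, 0.001]
ft_force: [0.4, 0.6, 1.1]
width: 0.051
```

>>> drive_tool(rows=[[-0.1,0,-0.2,0,0,0,-0.2],[0,0,0,0,0,0,1],[0,0,0,0,0,0,1],[0,0,0,0,0,0,1],[0,0,0,0,0,0,1],[0,0,0,0,0,0,1],[0,0,0.4,0,0,0,1],[0,0,1,0,0,0,1]])

```text
time: 5.35
tool_pos: [0.5743, -0.0137, 0.0522]
tcp_rot: [0.647, 0.763, 0.001, -0.002]
ft_force: [0.2, -0.0, -0.1]
width: 0.0253
```

>>> drive_tool(rows=[[-0.2,-0.8,1,0,0,0,1],[-0.2,-1,1,0,0,-0.1,1],[-0.2,-1,0.4,0,0,-0.1,1],[-0.2,-1,0,0,0,-0.1,1],[-0.2,-1,0,0,0,-0.1,1],[-0.2,-1,0,0,0,-0.1,1],[-0.2,-1,0,0,0,-0.1,1],[-0.2,-1,0,0,0,-0.1,1],[-0.2,-1,0,0,0,-0.1,1],[-0.2,-1,0,0,0,-0.1,1]])

```text
time: 6.35
tool_pos: [0.5266, -0.2653, 0.1283]
tcp_rot: [0.692, 0.722, 0.004, 0.006]
ft_force: [-0.1, -0.9, 0.0]
width: 0.0255
```

>>> drive_tool(rows=[[-0.2,-1,0,0,0,0,1],[-0.2,-1,0,0,0,0,1],[-0.2,-1,0,0,0,0,1],[-0.2,-0.7,0,0,0,0,1],[0,0,0,0,0,0,1]])

```text
time: 6.85
tool_pos: [0.5049, -0.3651, 0.1318]
tcp_rot: [0.694, 0.72, 0.004, 0.008]
ft_force: [-0.5, 0.7, -0.9]
width: 0.026
```

>>> drive_tool(rows=[[-0.44,-0.5,-0.9,0,0.12,0,1],[0,0,-0.9,0,0,0,1],[0,0,-0.9,0,0,0,1],[0,0,-0.9,0,0,0,1],[0,0,-0.7,0,0,0,1],[0,0,0,0,0,0,1],[0,0,0,0,0,0,1]])

```text
time: 7.55
tool_pos: [0.4886, -0.3731, 0.0127]
tcp_rot: [0.692, 0.722, -0.003, -0.004]
ft_force: [-0.1, -0.5, -0.5]
width: 0.0257
```

>>> drive_tool(rows=[[0,0,0,0,0,0,-0.2],[0,0,0,0,0,0,-0.2],[0,0,0.5,0,0,0,-0.2],[0,0,1,0,0,0,-0.2],[0,0,1,0,0,0,-0.2],[0,0.5,1,0,0,0,-0.2],[0.45,1,0.8,0,0,-0.1,-0.2],[0.45,1,0,0,0,-0.1,-0.2],[0.45,1,0,0,0,-0.1,-0.2],[0.45,1,0,0,0,-0.1,-0.2]])

```text
time: 8.55
tool_pos: [0.539, -0.2651, 0.1442]
tcp_rot: [0.715, 0.699, -0.002, 0.01]
ft_force: [0.1, 0.6, 0.7]
width: 0.0512
```

>>> drive_tool(rows=[[0.48,1,0,0,0,-0.1,-0.2],[0.48,1,0,0,0,-0.1,-0.2],[0.48,1,0,0,0,-0.1,-0.2],[0.48,1,0,0,0,-0.1,-0.2],[0.48,1,0,0,0,-0.1,-0.2],[0.48,1,0,0,0,-0.1,-0.2],[0.48,1,0,0,0,-0.1,-0.2],[0.48,1,0,0,0,-0.1,-0.2],[0.48,1,0,0,0,-0.1,-0.2],[0,0,0,0,0,0,-0.2]])

```text
time: 9.55
tool_pos: [0.6608, -0.0301, 0.1734]
tcp_rot: [0.758, 0.652, 0.007, 0.027]
ft_force: [0.9, -0.1, 0.0]
width: 0.051
```

```bash
python3 - <<'E'
from h import *
c=camera('wrist'); parts(c); print(toolyaw(),get_state()['tool_pos'])
c=camera('side'); parts(c,(.32,-.43),(.55,-.23),(.02,.034))
E
```

```text
part 1597 [0.568 0.068] [0.027 0.046] yaw -8.3 z 0.042
part 501 [ 0.5779 -0.0809] [0.025 0.027] yaw -77.6 z 0.042
part 1496 [0.6545 0.0748] [0.026 0.046] yaw -11.4 z 0.042
part 960 [ 0.6631 -0.0783] [0.027 0.046] yaw 10.4 z 0.042
part 1159 [ 0.6601 -0.0027] [0.027 0.046] yaw -10.2 z 0.042
part 785 [0.7176 0.0009] [0.01  0.124] yaw 4.4 z 0.038
(np.float64(-8.615458486352594), array([ 0.0463758 , -0.03318365, -0.99837274])) [ 0.66049937 -0.03174958  0.17393578]
```

>>> drive_tool(rows=[[0,0.6,0,0.24,0.33,0,-0.2],[0,0.55,-0.9,0,0,-0.15,-0.2],[0,0,-0.9,0,0,0,-0.2],[0,0,-0.9,0,0,0,-0.2],[0,0,-0.9,0,0,0,-0.2],[0,0,-0.8,0,0,0,-0.2],[0,0,0,0,0,0,-0.2],[0,0,0,0,0,0,-0.2]])

```text
time: 10.45
tool_pos: [0.6594, -0.015, 0.0692]
tcp_rot: [0.77, 0.638, 0.001, 0.004]
ft_force: [-0.4, -0.3, 0.7]
width: 0.051
```

```bash
cat > s.py <<'E'
from h import *
import sys
s=get_state(); y,z=toolyaw(); t=list(map(float,sys.argv[1:])) # x y z yaw
d=np.array(t[:3])-s['tool_pos']
print('pos',np.round(s['tool_pos'],4),'yaw',round(y,1),'w',round(s['width'],4),'F',np.round(s['ft_force'],1))
print('units',np.round(d/.025,2),'tilt wx wy',np.round(np.degrees([-z[1],z[0]])/8,2),'az',round(((t[3]-y+90)%180-90)/8,2))
E
python3 s.py .660 -.0027 .020 -10
```

```text
pos [ 0.6594 -0.015   0.0692] yaw -10.7 w 0.051 F [-0.4 -0.3  0.7]
units [ 0.02  0.49 -1.97] tilt wx wy [0.03 0.05] az 0.08
```

>>> drive_tool(rows=[[0,0.3,-0.6,0.03,0.05,0,-0.2],[0,0.3,-0.6,0,0,0,-0.2],[0,0,-0.6,0,0,0,-0.2],[0,0,-0.3,0,0,0,-0.2],[0,0,0,0,0,0,-0.2]])

```text
time: 10.95
tool_pos: [0.6615, 0.0003, 0.0167]
tcp_rot: [0.77, 0.638, 0.002, 0.002]
ft_force: [-0.3, 0.5, 0.1]
width: 0.0511
```

>>> drive_tool(rows=[[0,0,0,0,0,0,1],[0,0,0,0,0,0,1],[0,0,0,0,0,0,1],[0,0,0,0,0,0,1],[0,0,0.5,0,0,0,1],[0,0,1,0,0,0,1],[0,0,1,0,0,0,1],[-0.3,-0.5,1,0,0,0,1],[-0.63,-1,0,0,0,0,1],[-0.63,-1,0,0,0,0,1]])

```text
time: 11.95
tool_pos: [0.6244, -0.0609, 0.1138]
tcp_rot: [0.768, 0.64, 0.004, 0.005]
ft_force: [-0.4, -0.5, -0.1]
width: 0.0262
```

>>> drive_tool(rows=[[-0.63,-1,0,0,0,0.06,1],[-0.63,-1,0,0,0,0.06,1],[-0.63,-1,0,0,0,0.06,1],[-0.63,-1,0,0,0,0.06,1],[-0.63,-1,0,0,0,0.06,1],[-0.63,-1,0,0,0,0.06,1],[-0.63,-1,0,0,0,0.06,1],[-0.63,-1,0,0,0,0.06,1],[-0.63,-1,0,0,0,0.06,1],[-0.63,-1,0,0,0,0.06,1]])

```text
time: 12.95
tool_pos: [0.4649, -0.3229, 0.1309]
tcp_rot: [0.739, 0.674, 0.009, 0.015]
ft_force: [0.6, 0.7, -0.5]
width: 0.026
```

>>> drive_tool(rows=[[-0.5,-0.8,0,0,0,0,1],[0,0,0,0,0,0,1]])

```text
time: 13.15
tool_pos: [0.4504, -0.3475, 0.1339]
tcp_rot: [0.74, 0.672, 0.008, 0.018]
ft_force: [-0.2, 1.7, 0.3]
width: 0.0259
```

```bash
python3 s.py .4295 -.372 .016 -5
```

```text
pos [ 0.4504 -0.3475  0.1339] yaw -5.6 w 0.0259 F [-0.2  1.7  0.3]
units [-0.83 -0.98 -4.71] tilt wx wy [0.11 0.26] az 0.07
```

>>> drive_tool(rows=[[-0.4,-0.5,0,0.11,0.26,0,1],[-0.4,-0.5,-0.8,0,0,0,1],[0,0,-0.9,0,0,0,1],[0,0,-0.9,0,0,0,1],[0,0,-0.9,0,0,0,1],[0,0,-0.7,0,0,0,1],[0,0,0,0,0,0,1]])

```text
time: 13.85
tool_pos: [0.4344, -0.3736, 0.0351]
tcp_rot: [0.74, 0.672, 0.002, 0.006]
ft_force: [-0.5, -0.2, -0.7]
width: 0.0259
```

>>> drive_tool(rows=[[-0.3,0,-0.5,0,0,0,1],[0,0,-0.35,0,0,0,1],[0,0,0,0,0,0,1],[0,0,0,0,0,0,0],[0,0,0,0,0,0,0],[0,0,0.5,0,0,0,0],[0,0,1,0,0,0,0],[0,0,1,0,0,0,0],[0.4,0.6,1,0,0,0,-0.2]])

```text
time: 14.75
tool_pos: [0.4396, -0.3593, 0.1103]
tcp_rot: [0.74, 0.672, 0.002, 0.008]
ft_force: [0.1, -0.4, -0.3]
width: 0.0508
```

>>> drive_tool(rows=[[0.8,1,0,0,0,0.18,-0.2],[0.8,1,0,0,0,0.18,-0.2],[0.8,1,0,0,0,0.18,-0.2],[0.8,1,0,0,0,0.18,-0.2],[0.8,1,0,0,0,0.18,-0.2],[0.8,1,0,0,0,0.18,-0.2],[0.8,1,0,0,0,0.18,-0.2],[0.8,1,0,0,0,0.18,-0.2],[0.8,1,0,0,0,0.18,-0.2],[0.8,1,0,0,0,0.18,-0.2]])

```text
time: 15.75
tool_pos: [0.6553, -0.1078, 0.1396]
tcp_rot: [0.649, 0.76, 0.009, 0.027]
ft_force: [0.8, -0.7, 0.1]
width: 0.051
```

```bash
python3 s.py .663 -.078 .020 10.5; python3 -c "
from h import *
parts(camera('wrist'))"
```

```text
pos [ 0.6553 -0.1078  0.1396] yaw 9.1 w 0.051 F [ 0.8 -0.7  0.1]
units [ 0.31  1.19 -4.78] tilt wx wy [0.16 0.38] az 0.17
part 1625 [ 0.58   -0.0913] [0.027 0.046] yaw 12.9 z 0.042
part 1477 [ 0.6631 -0.0786] [0.027 0.046] yaw 10.5 z 0.042
part 1195 [ 0.7174 -0.001 ] [0.01  0.119] yaw 4.7 z 0.038
```

>>> drive_tool(rows=[[0.15,0.6,0,0.16,0.38,0.1,-0.2],[0.15,0.6,-0.8,0,0,0.05,-0.2],[0,0,-0.9,0,0,0,-0.2],[0,0,-0.9,0,0,0,-0.2],[0,0,-0.8,0,0,0,-0.2],[0,0,0,0,0,0,-0.2],[0,0,0,0,0,0,-0.2]])

```text
time: 16.5
tool_pos: [0.6708, -0.069, 0.0623]
tcp_rot: [0.637, 0.771, 0.006, 0.004]
ft_force: [0.7, -0.0, 0.3]
width: 0.0511
```

```bash
python3 s.py .663 -.078 .020 10.5
```

```text
pos [ 0.6708 -0.069   0.0623] yaw 10.9 w 0.0511 F [ 0.7 -0.   0.3]
units [-0.31 -0.36 -1.69] tilt wx wy [-0.03  0.1 ] az -0.05
```

>>> drive_tool(rows=[[-0.3,-0.4,0,0,0.1,0,-0.2],[0,0,-0.6,0,0,0,-0.2],[0,0,-0.6,0,0,0,-0.2],[0,0,-0.5,0,0,0,-0.2],[0,0,0,0,0,0,-0.2]])

```text
time: 17.0
tool_pos: [0.6654, -0.0817, 0.0223]
tcp_rot: [0.637, 0.771, 0.003, 0.002]
ft_force: [-1.1, -0.6, -1.1]
width: 0.0511
```

>>> drive_tool(rows=[[0,0,-0.1,0,0,0,1],[0,0,0,0,0,0,1],[0,0,0,0,0,0,1],[0,0,0,0,0,0,1],[0,0,0.5,0,0,0,1],[0,0,1,0,0,0,1],[0,0,1,0,0,0,1],[-0.5,-0.5,1,0,0,-0.1,1],[-1,-0.95,0,0,0.02,-0.1,1],[-1,-0.95,0,0,0.02,-0.1,1]])

```text
time: 18.0
tool_pos: [0.6044, -0.1393, 0.1153]
tcp_rot: [0.651, 0.759, 0.002, 0.002]
ft_force: [-0.6, -0.2, -0.3]
width: 0.0262
```

>>> drive_tool(rows=[[-1,-0.95,0,0,0.02,-0.1,1],[-1,-0.95,0,0,0.02,-0.1,1],[-1,-0.95,0,0,0.02,-0.1,1],[-1,-0.95,0,0,0.02,-0.1,1],[-1,-0.95,0,0,0.02,-0.1,1],[-1,-0.95,0,0,0.02,-0.1,1],[-1,-0.95,0,0,0.02,-0.1,1],[-1,-0.95,0,0,0.02,-0.1,1],[-0.7,-0.8,0,0,0,0,1],[0,0,0,0,0,0,1]])

```text
time: 19.0
tool_pos: [0.3806, -0.3621, 0.134]
tcp_rot: [0.695, 0.719, -0.005, 0.007]
ft_force: [0.5, 0.7, 0.1]
width: 0.0259
```

```bash
python3 s.py .365 -.366 .018 -5
```

```text
pos [ 0.3806 -0.3621  0.134 ] yaw 2.0 w 0.0259 F [0.5 0.7 0.1]
units [-0.62 -0.15 -4.64] tilt wx wy [0.12 0.02] az -0.88
```

>>> drive_tool(rows=[[-0.3,-0.15,0,0.12,0,-0.4,1],[-0.3,0,-0.8,0,0,-0.3,1],[0,0,-1,0,0,0,1],[0,0,-1,0,0,0,1],[0,0,-1,0,0,0,1],[0,0,-0.6,0,0,0,1],[0,0,0,0,0,0,1]])

```text
time: 19.7
tool_pos: [0.3703, -0.3677, 0.0314]
tcp_rot: [0.73, 0.683, 0.002, 0.009]
ft_force: [-0.3, 0.1, -1.7]
width: 0.0258
```

>>> drive_tool(rows=[[-0.2,0,-0.4,0,0.1,0,1],[0,0,-0.3,0,0,0,1],[0,0,0,0,0,0,1],[0,0,0,0,0,0,0],[0,0,0,0,0,0,0],[0,0,0.5,0,0,0,0],[0,0,1,0,0,0,0],[0,0,1,0,0,0,0],[0.4,0.6,1,0,0,0,-0.2]])

```text
time: 20.6
tool_pos: [0.3756, -0.3535, 0.1073]
tcp_rot: [0.731, 0.683, -0.004, 0.005]
ft_force: [1.1, 0.3, -0.6]
width: 0.0509
```

>>> drive_tool(rows=[[0.78,1,0,0,0.02,0.2,-0.2],[0.78,1,0,0,0.02,0.2,-0.2],[0.78,1,0,0,0.02,0.2,-0.2],[0.78,1,0,0,0.02,0.2,-0.2],[0.78,1,0,0,0.02,0.2,-0.2],[0.78,1,0,0,0.02,0.2,-0.2],[0.78,1,0,0,0.02,0.2,-0.2],[0.78,1,0,0,0.02,0.2,-0.2],[0.78,1,0,0,0.02,0.2,-0.2],[0.2,0.5,0,0,0,0.1,-0.2]])

```text
time: 21.6
tool_pos: [0.5706, -0.1142, 0.133]
tcp_rot: [0.632, 0.775, -0.009, 0.015]
ft_force: [0.2, -0.5, 0.2]
width: 0.0513
```

```bash
python3 s.py .580 -.0913 .020 13; python3 -c "
from h import *
parts(camera('wrist'))"
```

```text
pos [ 0.5706 -0.1142  0.133 ] yaw 11.6 w 0.0513 F [ 0.2 -0.5  0.2]
units [ 0.38  0.91 -4.52] tilt wx wy [0.23 0.09] az 0.17
part 1504 [ 0.5801 -0.0911] [0.027 0.046] yaw 13.0 z 0.042
part 475 [0.6518 0.0524] [0.008 0.024] yaw -81.5 z 0.041
part 1305 [0.7166 0.0009] [0.01  0.125] yaw 4.6 z 0.038
```

>>> drive_tool(rows=[[0.1,0.3,0,0.23,0.09,0.1,-0.2],[0.1,0.35,-0.8,0,0,0.05,-0.2],[0,0,-0.9,0,0,0,-0.2],[0,0,-0.9,0,0,0,-0.2],[0,0,-0.8,0,0,0,-0.2],[0,0,0,0,0,0,-0.2],[0,0,0,0,0,0,-0.2]])

```text
time: 22.35
tool_pos: [0.5747, -0.102, 0.0539]
tcp_rot: [0.625, 0.781, -0.0, 0.004]
ft_force: [0.2, -0.4, 0.3]
width: 0.0513
```

```bash
python3 s.py .580 -.0913 .020 13
```

```text
pos [ 0.5747 -0.102   0.0539] yaw 12.7 w 0.0513 F [ 0.2 -0.4  0.3]
units [ 0.21  0.43 -1.36] tilt wx wy [0.04 0.05] az 0.04
```

>>> drive_tool(rows=[[0.2,0.45,0,0.04,0.05,0,-0.2],[0,0.05,-0.5,0,0,0,-0.2],[0,0,-0.5,0,0,0,-0.2],[0,0,-0.45,0,0,0,-0.2],[0,0,0,0,0,0,-0.2]])

```text
time: 22.85
tool_pos: [0.5827, -0.0898, 0.0195]
tcp_rot: [0.625, 0.781, 0.001, 0.003]
ft_force: [-0.9, -0.7, -0.4]
width: 0.0511
```

>>> drive_tool(rows=[[0,0,0,0,0,0,1],[0,0,0,0,0,0,1],[0,0,0,0,0,0,1],[0,0,0,0,0,0,1],[0,0,0.5,0,0,0,1],[0,0,1,0,0,0,1],[0,0,1,0,0,0,1],[-0.2,-0.5,1,0,0,-0.2,1],[-0.4,-1,0,0,0.02,-0.2,1],[-0.4,-1,0,0,0.02,-0.2,1]])

```text
time: 23.85
tool_pos: [0.5578, -0.1511, 0.1155]
tcp_rot: [0.656, 0.755, 0.0, 0.002]
ft_force: [0.4, 0.6, -1.1]
width: 0.0256
```

>>> drive_tool(rows=[[-0.4,-1,0,0,0.02,-0.2,1],[-0.4,-1,0,0,0.02,-0.2,1],[-0.4,-1,0,0,0.02,-0.2,1],[-0.4,-1,0,0,0.02,-0.2,1],[-0.4,-1,0,0,0.02,-0.2,1],[-0.2,-0.5,0,0,0,-0.2,1],[0,0,0,0,0,0,1]])

```text
time: 24.55
tool_pos: [0.5024, -0.2981, 0.1266]
tcp_rot: [0.721, 0.693, -0.003, 0.004]
ft_force: [0.5, 0.7, -0.3]
width: 0.0256
```

```bash
python3 s.py .498 -.295 .018 -5
```

```text
pos [ 0.5024 -0.2981  0.1266] yaw -2.2 w 0.0256 F [ 0.5  0.7 -0.3]
units [-0.18  0.12 -4.34] tilt wx wy [0.07 0.  ] az -0.34
```

>>> drive_tool(rows=[[-0.18,0.12,-0.5,0.07,0,-0.2,1],[0,0,-1,0,0,0,1],[0,0,-1,0,0,0,1],[0,0,-1,0,0,0,1],[0,0,-0.7,0,0,0,1],[0,0,0,0,0,0,1],[0,0,0,0,0,0,1]])

```text
time: 25.25
tool_pos: [0.4982, -0.2846, 0.016]
tcp_rot: [0.729, 0.684, 0.003, -0.003]
ft_force: [0.2, -0.6, -0.3]
width: 0.0259
```

>>> drive_tool(rows=[[0,0,0,0,0,0,0],[0,0,0,0,0,0,0],[0,0,0.5,0,0,0,0],[0,0,1,0,0,0,0],[0,0,1,0,0,0,0],[0.2,0.5,1,0,0,0,-0.2],[0.43,1,0.3,0,0.02,-0.05,-0.2],[0.43,1,0,0,0.02,-0.05,-0.2],[0.43,1,0,0,0.02,-0.05,-0.2],[0.43,1,0,0,0.02,-0.05,-0.2]])

```text
time: 26.25
tool_pos: [0.5536, -0.1755, 0.1349]
tcp_rot: [0.742, 0.67, 0.003, 0.007]
ft_force: [-0.3, -0.1, -0.3]
width: 0.0514
```

>>> drive_tool(rows=[[0.43,1,0,0,0.02,-0.05,-0.2],[0.43,1,0,0,0.02,-0.05,-0.2],[0.43,1,0,0,0.02,-0.05,-0.2],[0.43,1,0,0,0.02,-0.05,-0.2],[0.43,1,0,0,0.02,-0.05,-0.2],[0.43,1,0,0,0.02,-0.05,-0.2],[0.43,1,0,0,0.02,-0.05,-0.2],[0.43,1,0,0,0.02,-0.05,-0.2],[0.43,0.7,0,0,0,-0.05,-0.2],[0,0,0,0,0,0,-0.2]])

```text
time: 27.25
tool_pos: [0.6637, 0.0524, 0.1616]
tcp_rot: [0.763, 0.646, 0.006, 0.013]
ft_force: [-0.4, 0.2, 0.4]
width: 0.052
```

```bash
python3 s.py .6545 .075 .020 -11.7; python3 -c "
from h import *
c=camera('wrist');parts(c)
c=camera('side'); save(c,'s2.png',(180,100,380,340),2.4)"
```

```text
pos [0.6637 0.0524 0.1616] yaw -9.5 w 0.052 F [-0.4  0.2  0.4]
units [-0.37  0.9  -5.67] tilt wx wy [0.09 0.19] az -0.28
part 1279 [0.5682 0.0676] [0.027 0.047] yaw -8.7 z 0.042
part 1210 [0.6546 0.0747] [0.026 0.046] yaw -11.5 z 0.042
part 533 [0.7163 0.0261] [0.01  0.074] yaw 4.9 z 0.038
```

View pics/s2.png

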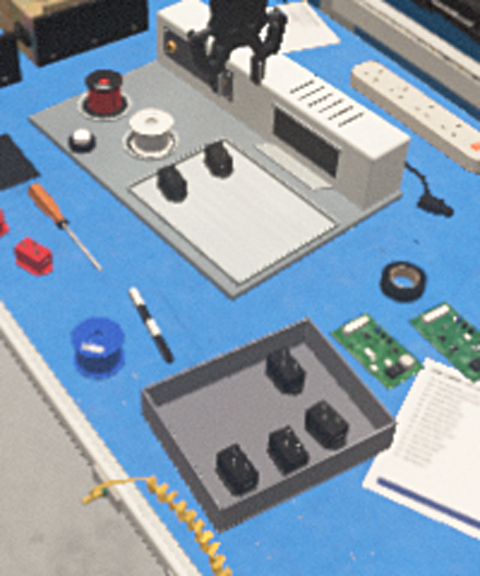

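Four inlets stand upright in the tote, at (287,370), (326,423), (288,449) and (237,469) in the crop. Two are left in the tray, at (173,183) and (218,158).

>>> drive_tool(rows=[[-0.2,0.5,0,0.09,0.19,-0.15,-0.2],[-0.2,0.5,-0.8,0,0,-0.15,-0.2],[0,0,-1,0,0,0,-0.2],[0,0,-1,0,0,0,-0.2],[0,0,-1,0,0,0,-0.2],[0,0,-0.9,0,0,0,-0.2],[0,0,0,0,0,0,-0.2],[0,0,0,0,0,0,-0.2]])

```text
time: 28.15
tool_pos: [0.6526, 0.0648, 0.0509]
tcp_rot: [0.782, 0.624, 0.002, 0.005]
ft_force: [0.1, 0.2, 0.3]
width: 0.051
```

```bash
python3 s.py .6545 .075 .020 -11.7
```

```text
pos [0.6526 0.0648 0.0509] yaw -12.8 w 0.051 F [0.1 0.2 0.3]
units [ 0.08  0.41 -1.23] tilt wx wy [0.04 0.06] az 0.14
```

>>> drive_tool(rows=[[0.08,0.45,0,0.04,0.06,0.1,-0.2],[0,0.05,-0.5,0,0,0,-0.2],[0,0,-0.5,0,0,0,-0.2],[0,0,-0.3,0,0,0,-0.2],[0,0,0,0,0,0,-0.2]])

```text
time: 28.65
tool_pos: [0.6583, 0.0777, 0.0218]
tcp_rot: [0.777, 0.629, 0.004, 0.002]
ft_force: [0.4, -0.3, -0.5]
width: 0.0512
```

>>> drive_tool(rows=[[-0.1,0,-0.1,0,0,0,-0.2],[0,0,0,0,0,0,1],[0,0,0,0,0,0,1],[0,0,0,0,0,0,1],[0,0,0,0,0,0,1],[0,0,0.5,0,0,0,1],[0,0,1,0,0,0,1],[0,0,1,0,0,0,1],[-0.3,-0.5,1,0,0,0,1],[-0.58,-1,0,0,0.02,0,1]])

```text
time: 29.65
tool_pos: [0.6334, 0.042, 0.1122]
tcp_rot: [0.776, 0.631, 0.003, 0.001]
ft_force: [0.9, -1.6, -0.1]
width: 0.0258
```

>>> drive_tool(rows=[[-0.58,-1,0,0,0.02,0.08,1],[-0.58,-1,0,0,0.02,0.08,1],[-0.58,-1,0,0,0.02,0.08,1],[-0.58,-1,0,0,0.02,0.08,1],[-0.58,-1,0,0,0.02,0.08,1],[-0.58,-1,0,0,0.02,0.08,1],[-0.58,-1,0,0,0.02,0.08,1],[-0.58,-1,0,0,0.02,0.08,1],[-0.58,-1,0,0,0.02,0.08,1],[-0.58,-1,0,0,0.02,0.08,1]])

```text
time: 30.65
tool_pos: [0.4869, -0.2176, 0.1278]
tcp_rot: [0.737, 0.676, -0.003, 0.0]
ft_force: [-0.1, -0.1, -0.1]
width: 0.0257
```

>>> drive_tool(rows=[[-0.58,-1,0,0,0,0,1],[-0.58,-1,0,0,0,0,1],[-0.4,-0.5,0,0,0,0,1],[0,0,0,0,0,0,1]])

```text
time: 31.05
tool_pos: [0.4454, -0.2864, 0.1329]
tcp_rot: [0.738, 0.675, -0.003, 0.004]
ft_force: [0.3, 0.3, 0.6]
width: 0.0257
```

```bash
python3 s.py .434 -.291 .018 -5
```

```text
pos [ 0.4454 -0.2864  0.1329] yaw -5.2 w 0.0257 F [0.3 0.3 0.6]
units [-0.46 -0.18 -4.6 ] tilt wx wy [0.06 0.01] az 0.02
```

>>> drive_tool(rows=[[-0.45,-0.2,0,0.06,0,0,1],[-0.1,0,-0.8,0,0,0,1],[0,0,-1,0,0,0,1],[0,0,-1,0,0,0,1],[0,0,-1,0,0,0,1],[0,0,-0.7,0,0,0,1],[0,0,0,0,0,0,1],[0,0,0,0,0,0,1]])

```text
time: 31.85
tool_pos: [0.4322, -0.2897, 0.0231]
tcp_rot: [0.736, 0.677, 0.002, 0.003]
ft_force: [0.7, 0.0, -0.7]
width: 0.0255
```

>>> drive_tool(rows=[[0,0,-0.35,0,0,0,1],[0,0,0,0,0,0,1],[0,0,0,0,0,0,0],[0,0,0,0,0,0,0],[0,0,0.5,0,0,0,0],[0,0,1,0,0,0,0],[0,0,1,0,0,0,0],[0.2,0.5,1,0,0,0,-0.2],[0.36,1,0.3,0,0.02,-0.03,-0.2],[0.36,1,0,0,0.02,-0.03,-0.2]])

```text
time: 32.85
tool_pos: [0.4586, -0.2311, 0.1239]
tcp_rot: [0.741, 0.672, 0.001, 0.009]
ft_force: [-0.2, -0.3, 0.4]
width: 0.0511
```

>>> drive_tool(rows=[[0.36,1,0,0,0.02,-0.03,-0.2],[0.36,1,0,0,0.02,-0.03,-0.2],[0.36,1,0,0,0.02,-0.03,-0.2],[0.36,1,0,0,0.02,-0.03,-0.2],[0.36,1,0,0,0.02,-0.03,-0.2],[0.36,1,0,0,0.02,-0.03,-0.2],[0.36,1,0,0,0.02,-0.03,-0.2],[0.36,1,0,0,0.02,-0.03,-0.2],[0.36,1,0,0,0.02,-0.03,-0.2],[0.36,1,0,0,0.02,-0.03,-0.2]])

```text
time: 33.85
tool_pos: [0.5579, 0.0265, 0.1436]
tcp_rot: [0.756, 0.654, -0.004, 0.011]
ft_force: [-0.4, -1.3, 0.3]
width: 0.0515
```

>>> drive_tool(rows=[[0.2,1,0,0,0,0,-0.2],[0,0,0,0,0,0,-0.2]])

```text
time: 34.05
tool_pos: [0.5649, 0.0553, 0.1467]
tcp_rot: [0.755, 0.656, -0.002, 0.012]
ft_force: [-0.2, -0.1, 0.1]
width: 0.0514
```

```bash
python3 s.py .568 .0678 .020 -8.5; python3 -c "
from h import *
c=camera('wrist');parts(c)"
```

```text
pos [0.5649 0.0553 0.1467] yaw -8.0 w 0.0514 F [-0.2 -0.1  0.1]
units [ 0.13  0.5  -5.07] tilt wx wy [0.14 0.09] az -0.06
part 1332 [0.5682 0.0679] [0.027 0.046] yaw -8.5 z 0.042
part 772 [0.7171 0.0016] [0.01  0.124] yaw 5.3 z 0.038
```

>>> drive_tool(rows=[[0.1,0.5,0,0.14,0.09,-0.05,-0.2],[0,0.1,-0.8,0,0,0,-0.2],[0,0,-1,0,0,0,-0.2],[0,0,-1,0,0,0,-0.2],[0,0,-1,0,0,0,-0.2],[0,0,-0.3,0,0,0,-0.2],[0,0,0,0,0,0,-0.2],[0,0,0,0,0,0,-0.2]])

```text
time: 34.9
tool_pos: [0.571, 0.0659, 0.0484]
tcp_rot: [0.761, 0.649, 0.004, 0.001]
ft_force: [0.2, -0.8, -0.3]
width: 0.0512
```

```bash
python3 s.py .568 .0678 .020 -8.5
```

```text
pos [0.571  0.0659 0.0484] yaw -9.1 w 0.0512 F [ 0.2 -0.8 -0.3]
units [-0.12  0.08 -1.14] tilt wx wy [-0.02  0.05] az 0.08
```

>>> drive_tool(rows=[[-0.1,0.1,-0.5,0,0.05,0,-0.2],[0,0,-0.5,0,0,0,-0.2],[0,0,-0.2,0,0,0,-0.2],[0,0,0,0,0,0,-0.2]])

```text
time: 35.3
tool_pos: [0.5713, 0.0684, 0.02]
tcp_rot: [0.761, 0.648, 0.003, 0.001]
ft_force: [0.4, 0.2, -0.1]
width: 0.0512
```

>>> drive_tool(rows=[[-0.1,0,0,0,0,0,-0.2],[0,0,0,0,0,0,1],[0,0,0,0,0,0,1],[0,0,0,0,0,0,1],[0,0,0,0,0,0,1],[0,0,0.5,0,0,0,1],[0,0,1,0,0,0,1],[0,0,1,0,0,0,1],[-0.3,-0.5,1,0,0,0,1],[-0.55,-1,0,0,0,0,1]])

```text
time: 36.3
tool_pos: [0.5475, 0.0325, 0.1139]
tcp_rot: [0.76, 0.65, 0.004, 0.001]
ft_force: [0.5, -0.4, 0.0]
width: 0.0257
```

>>> drive_tool(rows=[[-0.55,-1,0,0,0,0.05,1],[-0.55,-1,0,0,0,0.05,1],[-0.55,-1,0,0,0,0.05,1],[-0.55,-1,0,0,0,0.05,1],[-0.55,-1,0,0,0,0.05,1],[-0.55,-1,0,0,0,0.05,1],[-0.55,-1,0,0,0,0.05,1],[-0.55,-1,0,0,0,0.05,1],[-0.55,-1,0,0,0,0.05,1],[-0.55,-1,0,0,0,0.05,1]])

```text
time: 37.3
tool_pos: [0.4082, -0.227, 0.128]
tcp_rot: [0.734, 0.679, 0.009, 0.009]
ft_force: [0.3, -0.4, -0.5]
width: 0.0255
```

>>> drive_tool(rows=[[-0.55,-1,0,0,0,0,1],[-0.55,-0.7,0,0,0,0,1],[-0.1,0,0,0,0,0,1]])

```text
time: 37.6
tool_pos: [0.3762, -0.2745, 0.1315]
tcp_rot: [0.736, 0.677, 0.008, 0.012]
ft_force: [0.3, 1.0, -0.4]
width: 0.0258
```

```bash
python3 s.py .371 -.288 .018 -5; python3 -c "
from h import *
c=camera('wrist'); parts(c,(.32,-.44),(.48,-.2),(.02,.034))"
```

```text
pos [ 0.3762 -0.2745  0.1315] yaw -4.7 w 0.0258 F [ 0.3  1.  -0.4]
units [-0.21 -0.54 -4.54] tilt wx wy [0.04 0.2 ] az -0.03
part 226 [ 0.3257 -0.2846] [0.    0.088] yaw -5.0 z 0.033
part 325 [ 0.4034 -0.2391] [0.001 0.152] yaw 85.1 z 0.031
part 586 [ 0.3678 -0.4117] [0.003 0.073] yaw 85.1 z 0.033
part 1308 [ 0.4339 -0.2933] [0.027 0.046] yaw -4.8 z 0.034
part 142 [ 0.44   -0.3586] [0.01  0.016] yaw 36.4 z 0.033
part 168 [ 0.4769 -0.3585] [0.006 0.018] yaw 3.2 z 0.033
```

>>> drive_tool(rows=[[-0.2,-0.5,0,0.04,0.2,0,1],[0,-0.1,-0.8,0,0,0,1],[0,0,-1,0,0,0,1],[0,0,-1,0,0,0,1],[0,0,-1,0,0,0,1],[0,0,-0.7,0,0,0,1],[0,0,0,0,0,0,1],[0,0,0,0,0,0,1]])

```text
time: 38.45
tool_pos: [0.3772, -0.2843, 0.0219]
tcp_rot: [0.733, 0.68, 0.003, 0.004]
ft_force: [0.2, 0.2, 0.2]
width: 0.0258
```

>>> drive_tool(rows=[[-0.2,0,-0.3,0,0,0,1],[0,0,0,0,0,0,1],[0,0,0,0,0,0,0],[0,0,0,0,0,0,0],[0,0,0.5,0,0,0,0],[0,0,1,0,0,0,0],[0,0,1,0,0,0,0],[0.2,0.5,1,0,0,0,-0.6],[0.46,1,0.3,0,0,0.1,-1],[0.46,1,0.3,0,0,0.1,-1]])

```text
time: 39.45
tool_pos: [0.4027, -0.225, 0.1304]
tcp_rot: [0.725, 0.688, 0.003, 0.01]
ft_force: [0.7, -0.4, 0.2]
width: 0.0837
```

>>> drive_tool(rows=[[0.46,1,0.2,0,0.02,0.1,-1],[0.46,1,0.2,0,0.02,0.1,-1],[0.46,1,0.2,0,0.02,0.1,-1],[0.46,1,0.2,0,0.02,0.1,-1],[0.46,1,0.2,0,0.02,0.1,-1],[0.46,1,0.2,0,0.02,0.1,-1],[0.46,1,0.2,0,0.02,0.1,-1],[0.46,1,0.2,0,0.02,0.1,-1],[0.46,1,0.2,0,0.02,0.1,-1],[0.46,1,0.2,0,0.02,0.1,-1]])

```text
time: 40.45
tool_pos: [0.5266, 0.0328, 0.2013]
tcp_rot: [0.674, 0.738, -0.001, 0.012]
ft_force: [0.1, -0.4, 0.2]
width: 0.0851
```

>>> drive_tool(rows=[[0.46,1,0,0,0,0,-1],[0.46,1,0,0,0,0,-1],[0.46,1,0,0,0,0,-1],[0.46,1,0,0,0,0,-1],[0,0,0,0,0,0,-1]])

```text
time: 40.95
tool_pos: [0.5774, 0.1401, 0.2103]
tcp_rot: [0.673, 0.739, 0.004, 0.015]
ft_force: [0.2, -0.2, -0.2]
width: 0.0852
```

```bash
cat >> h.py <<'E'
def circ(c,x,y,z,r=.045,dz=.004):
    P,u,v=pts(c); q=P[(abs(P[:,2]-z)<dz)&(np.hypot(P[:,0]-x,P[:,1]-y)<r)]
    if len(q)<10: print('few',len(q)); return
    (a,b),R=cv2.minEnclosingCircle(q[:,:2].astype(np.float32)); print('circ n',len(q),'c',round(a,4),round(b,4),'R',round(R,4),'z',np.round(np.median(q[:,2]),4))
E
python3 s.py .6 .175 .024 5.3; python3 - <<'E'
from h import *
c=camera('wrist'); save(c,'w3.png',s=1.2)
circ(c,.600,.175,.054); circ(c,.591,.295,.062)
P,u,v=pts(c);col=c['img'][v,u]
for k in ('start_button','wire_reel_c','solder_reel_c'): find(c,'wrist',k)
# rim points at 5 mm above deck
for x,y in((.600,.175),(.591,.295)):
    q=P[(abs(P[:,2]-.0175)<.002)&(abs(np.hypot(P[:,0]-x,P[:,1]-y)-.0395)<.008)]
    A=np.c_[2*q[:,:2],np.ones(len(q))]
    if len(q)>30:
        s=np.linalg.lstsq(A,(q[:,:2]**2).sum(1),rcond=None)[0]; print('rim',len(q),s[:2],np.sqrt(s[2]+s[0]**2+s[1]**2))
c=camera('side'); save(c,'s3.png',(230,210,350,330),4)
E
```

```text
pos [0.5774 0.1401 0.2103] yaw 5.4 w 0.0852 F [ 0.2 -0.2 -0.2]
units [ 0.9   1.39 -7.45] tilt wx wy [0.11 0.2 ] az -0.01
circ n 2458 c 0.6017 0.1744 R 0.0323 z 0.0542
circ n 2685 c 0.5911 0.296 R 0.03 z 0.062
wrist start_button 0.69 [200.  86.] n 412 med [0.512 0.228 0.034] ztop 0.035 mid [0.512 0.228 0.032] lo [0.501 0.217 0.027] hi [0.523 0.238 0.036]
wrist wire_reel_c 0.63 [279.  26.] n 3133 med [0.591 0.291 0.062] ztop 0.063 mid [0.591 0.29  0.06 ] lo [0.565 0.269 0.015] hi [0.616 0.311 0.063]
wrist solder_reel_c 0.94 [273. 145.] n 2724 med [0.601 0.176 0.054] ztop 0.055 mid [0.602 0.174 0.053] lo [0.573 0.147 0.013] hi [0.63  0.204 0.055]
wrist solder_reel_c 0.58 [348. 146.] n 88210 med [0.699 0.182 0.013] ztop 0.11 mid [0.7   0.104 0.204] lo [ 0.504 -0.081  0.011] hi [0.806 0.317 0.111]
wrist solder_reel_c 0.52 [117. 160.] n 1546 med [0.406 0.137 0.017] ztop 0.024 mid [0.403 0.138 0.021] lo [0.396 0.016 0.003] hi [0.415 0.179 0.025]
rim 469 [0.60092291 0.17564581] 0.040261876426753856
rim 567 [0.590222   0.29558644] 0.04010659000189696
```

View pics/w3.png

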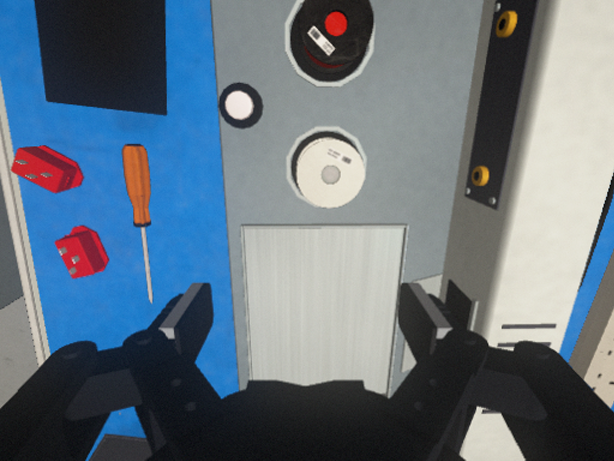

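View pics/s3.png

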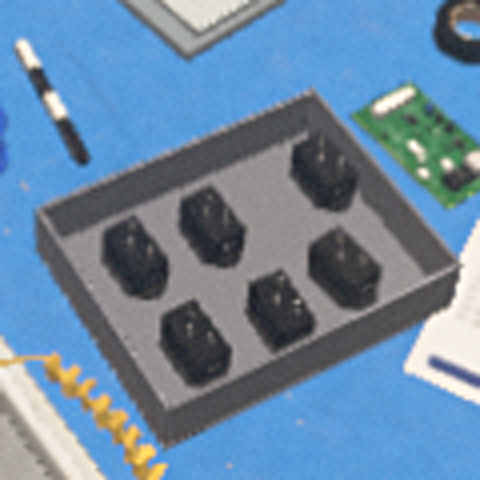

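The tray is empty and all six inlets stand in the tote. The cups' rims are at (0.601,0.1755) and (0.590,0.2955), 120 mm apart, and the button is at (0.512,0.228). The solder reel is the white one on the machine at wrist pixel (330,172); the wire reel has the black flange, at (335,25). Next I'll grip the solder reel.

>>> drive_tool(rows=[[0.5,0.7,0,0.11,0.2,0,-1],[0.5,0.7,-0.7,0,0,0,-1],[0,0,-1,0,0,0,-1],[0,0,-1,0,0,0,-1],[0,0,-1,0,0,0,-1],[0,0,-0.8,0,0,0,-1],[0,0,0,0,0,0,-1],[0,0,0,0,0,0,-1]])

```text
time: 42.0
tool_pos: [0.5995, 0.163, 0.0962]
tcp_rot: [0.68, 0.734, -0.002, 0.0]
ft_force: [0.9, 0.6, 1.0]
width: 0.0852
```

```bash
python3 s.py .6017 .1744 .024 5.3
```

```text
pos [0.5995 0.163  0.0962] yaw 4.4 w 0.0852 F [0.9 0.6 1. ]
units [ 0.09  0.45 -2.89] tilt wx wy [ 0.02 -0.01] az 0.11
```

>>> drive_tool(rows=[[0.1,0.45,0,0,0,0.1,-1],[0,0.05,-0.6,0,0,0,-1],[0,0,-0.6,0,0,0,-1],[0,0,-0.5,0,0,0,-1],[0,0,0,0,0,0,-1],[0,0,0,0,0,0,-1]])

```text
time: 42.6
tool_pos: [0.6045, 0.1766, 0.0546]
tcp_rot: [0.674, 0.739, 0.001, 0.002]
ft_force: [-0.3, -0.2, 0.5]
width: 0.0852
```

```bash
python3 s.py .6017 .1744 .024 5.3
```

```text
pos [0.6045 0.1766 0.0546] yaw 5.2 w 0.0852 F [-0.3 -0.2  0.5]
units [-0.11 -0.09 -1.22] tilt wx wy [0.01 0.03] az 0.01
```

>>> drive_tool(rows=[[-0.12,-0.1,-0.3,0,0.03,0,-1],[0,0,-0.5,0,0,0,-1],[0,0,-0.3,0,0,0,-1],[0,0,0,0,0,0,-1],[0,0,0,0,0,0,-1]])

```text
time: 43.1
tool_pos: [0.601, 0.1735, 0.0245]
tcp_rot: [0.674, 0.738, -0.001, 0.0]
ft_force: [-0.4, -0.6, 0.5]
width: 0.0858
```

>>> drive_tool(rows=[[0,0,0,0,0,0,1],[0,0,0,0,0,0,1],[0,0,0,0,0,0,1],[0,0,0,0,0,0,1],[0,0,0.3,0,0,0,1],[0,0,0.8,0,0,0,1],[0,0,0.8,0,0,0,1],[0,0,0,0,0,0,1]])

```text
time: 43.9
tool_pos: [0.5997, 0.1734, 0.0732]
tcp_rot: [0.674, 0.738, -0.002, -0.001]
ft_force: [0.5, 0.3, -1.5]
width: 0.0624
```

>>> drive_tool(rows=[[-0.5,0.2,0.4,0,0,0,1],[-1,0.45,0.2,0,0,0,1],[-1,0.45,0,0,0,0,1],[-1,0.45,0,0,0,0,1],[-1,0.45,0,0,0,0,1],[-1,0.45,0,0,0,0,1],[-1,0.45,0,0,0,0,1],[-1,0.45,0,0,0,0,1],[-0.8,0.45,0,0,0,0,1],[0,0,0,0,0,0,1]])

```text
time: 44.9
tool_pos: [0.3817, 0.2686, 0.0809]
tcp_rot: [0.675, 0.737, -0.005, -0.002]
ft_force: [0.3, -0.3, -1.6]
width: 0.0621
```

```bash
python3 s.py .373 .275 .0155 5.3
```

```text
pos [0.3817 0.2686 0.0809] yaw 5.0 w 0.0621 F [ 0.3 -0.3 -1.6]
units [-0.35  0.25 -2.62] tilt wx wy [ 0.03 -0.07] az 0.03
```

>>> drive_tool(rows=[[-0.3,0.2,-0.3,0.03,-0.07,0,1],[0,0,-0.7,0,0,0,1],[0,0,-0.7,0,0,0,1],[0,0,-0.5,0,0,0,1],[0,0,0,0,0,0,1],[0,0,0,0,0,0,1]])

```text
time: 45.5
tool_pos: [0.3746, 0.2729, 0.0224]
tcp_rot: [0.675, 0.738, 0.0, 0.001]
ft_force: [0.8, -0.5, -1.4]
width: 0.0626
```

>>> drive_tool(rows=[[0,0,-0.25,0,0,0,1],[0,0,0,0,0,0,1],[0,0,0,0,0,0,1]])

```text
time: 45.8
tool_pos: [0.3763, 0.2732, 0.0172]
tcp_rot: [0.675, 0.737, 0.002, 0.002]
ft_force: [0.7, 0.6, -1.4]
width: 0.0623
```

>>> drive_tool(rows=[[0,0,-0.13,0,0,0,1],[0,0,0,0,0,0,1],[0,0,0,0,0,0,-1],[0,0,0,0,0,0,-1],[0,0,0,0,0,0,-1],[0,0,0.5,0,0,0,-1],[0,0,1,0,0,0,-1],[0,0,1,0,0,0,-1],[0,0,1,0,0,0,-1],[0.5,0,1,0,0,0,-1]])

```text
time: 46.8
tool_pos: [0.3874, 0.2731, 0.1327]
tcp_rot: [0.675, 0.738, 0.001, 0.001]
ft_force: [1.0, -0.2, 0.2]
width: 0.0854
```

>>> drive_tool(rows=[[1,0,0,0,0,0,-1],[1,0,0,0,0,0,-1],[1,0,0,0,0,0,-1],[1,0,0,0,0,0,-1],[1,0,0,0,0,0,-1],[0.8,0,0,0,0,0,-1],[0.5,0,0,0,0,0,-1],[0,0,0,0,0,0,-1]])

```text
time: 47.6
tool_pos: [0.5577, 0.2756, 0.149]
tcp_rot: [0.675, 0.738, 0.012, 0.006]
ft_force: [0.2, 0.1, -0.2]
width: 0.0853
```

```bash
python3 s.py .591 .296 .031 5.3; python3 - <<'E'
from h import *
c=camera('wrist'); circ(c,.591,.296,.062)
c=camera('side'); circ(c,.374,.273,.044)
find(c,'side','solder_reel_c')
E
```

```text
pos [0.5577 0.2756 0.149 ] yaw 5.1 w 0.0853 F [ 0.2  0.1 -0.2]
units [ 1.33  0.82 -4.72] tilt wx wy [-0.07  0.18] az 0.02
circ n 3274 c 0.5911 0.296 R 0.0302 z 0.0621
circ n 144 c 0.3811 0.2739 R 0.0333 z 0.0438
side solder_reel_c 0.9 [222. 246.] n 493 med [ 0.322 -0.141  0.039] ztop 0.043 mid [ 0.326 -0.133  0.041] lo [ 0.298 -0.162 -0.001] hi [ 0.356 -0.102  0.044]
side solder_reel_c 0.86 [173. 166.] n 313 med [0.373 0.263 0.039] ztop 0.046 mid [0.379 0.275 0.043] lo [0.35  0.244 0.001] hi [0.407 0.303 0.047]
side solder_reel_c 0.28 [222. 139.] n 248 med [0.583 0.284 0.053] ztop 0.062 mid [0.588 0.297 0.06 ] lo [0.564 0.269 0.013] hi [0.611 0.32  0.064]
```

Solder reel now stands on the mat at about (0.378,0.274). Next is the wire reel.

>>> drive_tool(rows=[[0.6,0.4,0,-0.07,0.18,0,-1],[0.65,0.45,0,0,0,0,-1],[0.1,0.05,-0.8,0,0,0,-1],[0,0,-0.8,0,0,0,-1],[0,0,-0.4,0,0,0,-1],[0,0,0,0,0,0,-1],[0,0,0,0,0,0,-1]])

```text
time: 48.45
tool_pos: [0.582, 0.2999, 0.099]
tcp_rot: [0.673, 0.74, -0.004, -0.003]
ft_force: [0.3, -0.2, -0.4]
width: 0.0853
```

```bash
python3 s.py .591 .296 .031 5.3
```

```text
pos [0.582  0.2999 0.099 ] yaw 5.5 w 0.0853 F [ 0.3 -0.2 -0.4]
units [ 0.36 -0.15 -2.72] tilt wx wy [ 0.01 -0.06] az -0.02
```

>>> drive_tool(rows=[[0.3,-0.15,0,0,-0.06,0,-1],[0.1,0,-0.5,0,0,0,-1],[0,0,-0.5,0,0,0,-1],[0,0,0,0,0,0,-1],[0,0,0,0,0,0,-1]])

```text
time: 48.95
tool_pos: [0.5942, 0.2959, 0.0753]
tcp_rot: [0.673, 0.74, 0.002, 0.002]
ft_force: [0.6, 0.5, 1.1]
width: 0.0855
```

```bash
python3 s.py .591 .296 .031 5.3
```

```text
pos [0.5942 0.2959 0.0753] yaw 5.4 w 0.0855 F [0.6 0.5 1.1]
units [-0.13  0.   -1.77] tilt wx wy [0.   0.04] az -0.02
```

>>> drive_tool(rows=[[-0.12,0,-0.5,0,0.04,0,-1],[0,0,-0.7,0,0,0,-1],[0,0,-0.4,0,0,0,-1],[0,0,0,0,0,0,-1],[0,0,0,0,0,0,-1]])

```text
time: 49.45
tool_pos: [0.5901, 0.2959, 0.0323]
tcp_rot: [0.673, 0.74, -0.001, -0.001]
ft_force: [-0.4, 0.3, 0.5]
width: 0.0857
```

>>> drive_tool(rows=[[0,0,0,0,0,0,1],[0,0,0,0,0,0,1],[0,0,0,0,0,0,1],[0,0,0,0,0,0,1],[0,0,0.3,0,0,0,1],[0,0,0.8,0,0,0,1],[0,0,0.5,0,0,0,1],[0,0,0,0,0,0,1]])

```text
time: 50.25
tool_pos: [0.5894, 0.2957, 0.0741]
tcp_rot: [0.673, 0.74, -0.002, -0.001]
ft_force: [0.7, -0.4, -1.9]
width: 0.0586
```

>>> drive_tool(rows=[[0,-0.5,0,0,0,0,1],[0.1,-1,0,0,0,0,1],[0.1,-1,0,0,0,0,1],[0.1,-1,0,0,0,0,1],[0.1,-0.9,0,0,0,0,1],[0,-0.2,0,0,0,0,1],[0,0,0,0,0,0,1],[0,0,0,0,0,0,1]])

```text
time: 51.05
tool_pos: [0.5959, 0.1721, 0.0689]
tcp_rot: [0.673, 0.74, -0.005, -0.003]
ft_force: [0.0, 0.5, -3.2]
width: 0.0584
```

```bash
python3 s.py .6005 .1755 .0323 5.3; python3 - <<'E'
from h import *
c=camera('wrist'); save(c,'w4.png',s=1.2)
E
```

```text
pos [0.5959 0.1721 0.0689] yaw 5.4 w 0.0584 F [ 0.   0.5 -3.2]
units [ 0.18  0.14 -1.46] tilt wx wy [ 0.03 -0.08] az -0.02
```

View pics/w4.png

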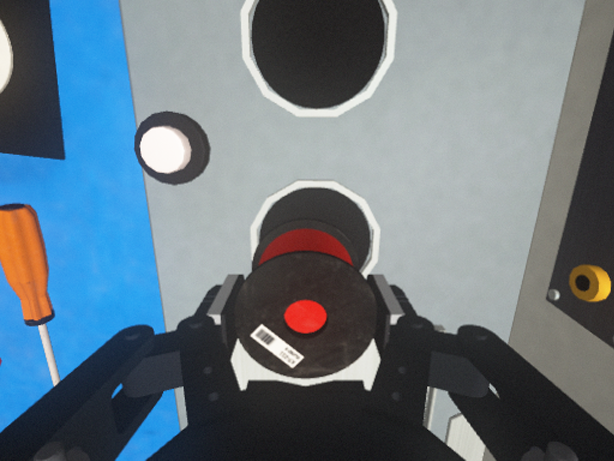

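The wire reel (black flange, red core) hangs level in the jaws at (305,315), just in front of the empty right cup. I'll centre it and lower it.

>>> drive_tool(rows=[[0.2,0.15,0,0.03,-0.08,0,1],[0,0,-0.4,0,0,0,1],[0,0,0,0,0,0,1],[0,0,0,0,0,0,1]])

```text
time: 51.5
tool_pos: [0.6009, 0.1797, 0.0576]
tcp_rot: [0.671, 0.741, 0.001, 0.0]
ft_force: [0.3, -0.7, -2.5]
width: 0.0585
```

```bash
python3 s.py .6005 .1755 .0323 5.3; python3 - <<'E'
from h import *
c=camera('wrist'); z=get_state()['tool_pos'][2]; P,u,v=pts(c)
q=P[(np.hypot(P[:,0]-.6,P[:,1]-.175)<.02)&(P[:,2]<z+.06)]; print('top z',np.median(q[:,2])); circ(c,.6,.175,np.median(q[:,2]),.032)
E
```

```text
pos [0.6009 0.1797 0.0576] yaw 5.7 w 0.0585 F [ 0.3 -0.7 -2.5]
units [-0.01 -0.17 -1.01] tilt wx wy [-0.01  0.01] az -0.05
top z 0.08583718771836357
circ n 9263 c 0.6004 0.1792 R 0.0312 z 0.086
```

>>> drive_tool(rows=[[0,-0.15,0,0,0,0,1],[0,0,-0.4,0,0,0,1],[0,0,-0.4,0,0,0,1],[0,0,0,0,0,0,1],[0,0,0,0,0,0,1]])

```text
time: 52.05
tool_pos: [0.6, 0.1754, 0.035]
tcp_rot: [0.671, 0.741, 0.0, -0.0]
ft_force: [0.9, -0.4, -1.9]
width: 0.0585
```

>>> drive_tool(rows=[[0,0,-0.08,0,0,0,1],[0,0,0,0,0,0,1],[0,0,0,0,0,0,-1],[0,0,0,0,0,0,-1],[0,0,0,0,0,0,-1],[0,0,0.4,0,0,0,-1],[0,0,0.9,0,0,0,-1],[0,0,1,0,0,0,-1],[0,0,1,0,0,0,-1],[-0.4,0.1,1,0,0,0,-1]])

```text
time: 53.05
tool_pos: [0.5898, 0.1774, 0.1451]
tcp_rot: [0.671, 0.741, -0.0, -0.001]
ft_force: [1.0, 0.3, 0.1]
width: 0.0853
```

>>> drive_tool(rows=[[-1,0.4,0,0,0,0,-1],[-1,0.4,0,0,0,0,-1],[-1,0.4,0,0,0,0,-1],[-1,0.4,0,0,0,0,-1],[-1,0.4,0,0,0,0,-1],[-1,0.4,0,0,0,0,-1],[-0.8,0.4,0,0,0,0,-1],[-0.3,0.1,0,0,0,0,-1],[0,0,0,0,0,0,-1]])

```text
time: 53.95
tool_pos: [0.4133, 0.2535, 0.1639]
tcp_rot: [0.672, 0.741, 0.012, 0.007]
ft_force: [1.1, 0.4, -0.0]
width: 0.085
```

```bash
python3 - <<'E'
from h import *
c=camera('wrist'); circ(c,.378,.274,.044)
c=camera('side'); circ(c,.6,.1755,.062); find(c,'side','wire_reel_c')
E
python3 s.py .376 .274 .0155 5.3
```

```text
circ n 3069 c 0.3777 0.2751 R 0.0321 z 0.0442
circ n 128 c 0.5996 0.176 R 0.032 z 0.0611
side wire_reel_c 0.88 [240. 155.] n 304 med [0.592 0.163 0.051] ztop 0.063 mid [0.599 0.176 0.061] lo [0.573 0.148 0.012] hi [0.621 0.201 0.064]
pos [0.4145 0.2529 0.1633] yaw 5.5 w 0.0856 F [ 0.1  0.1 -0. ]
units [-1.54  0.84 -5.91] tilt wx wy [-0.06  0.19] az -0.02
```

>>> drive_tool(rows=[[-0.7,0.4,0,-0.06,0.19,0,-1],[-0.7,0.4,-0.7,0,0,0,-1],[-0.1,0,-1,0,0,0,-1],[0,0,-1,0,0,0,-1],[0,0,-0.6,0,0,0,-1],[0,0,0,0,0,0,-1],[0,0,0,0,0,0,-1]])

```text
time: 54.8
tool_pos: [0.3837, 0.2709, 0.0788]
tcp_rot: [0.676, 0.737, 0.001, 0.002]
ft_force: [-0.4, -0.6, 0.8]
width: 0.0852
```

```bash
python3 s.py .3777 .2751 .0175 5.3
```

```text
pos [0.3837 0.2709 0.0788] yaw 4.9 w 0.0852 F [-0.4 -0.6  0.8]
units [-0.24  0.17 -2.45] tilt wx wy [0.   0.03] az 0.05
```

>>> drive_tool(rows=[[-0.24,0.18,0,0,0.03,0.05,-1],[0,0,-0.6,0,0,0,-1],[0,0,-0.6,0,0,0,-1],[0,0,0,0,0,0,-1],[0,0,0,0,0,0,-1]])

```text
time: 55.3
tool_pos: [0.3819, 0.2781, 0.0545]
tcp_rot: [0.674, 0.739, 0.004, 0.001]
ft_force: [0.2, -0.4, -0.3]
width: 0.0853
```

```bash
python3 s.py .3777 .2751 .0175 5.3
```

```text
pos [0.3819 0.2781 0.0545] yaw 5.3 w 0.0853 F [ 0.2 -0.4 -0.3]
units [-0.17 -0.12 -1.48] tilt wx wy [-0.03  0.05] az 0.0
```

>>> drive_tool(rows=[[-0.2,-0.13,0,-0.03,0.05,0,-1],[0,0,-0.6,0,0,0,-1],[0,0,-0.6,0,0,0,-1],[0,0,-0.3,0,0,0,-1],[0,0,0,0,0,0,-1],[0,0,0,0,0,0,-1]])

```text
time: 55.9
tool_pos: [0.3798, 0.2767, 0.0231]
tcp_rot: [0.674, 0.739, 0.005, 0.001]
ft_force: [0.8, -0.1, -0.0]
width: 0.0853
```

>>> drive_tool(rows=[[-0.1,-0.1,-0.25,-0.03,0.06,0,-1],[0,0,0,0,0,0,-1],[0,0,0,0,0,0,1],[0,0,0,0,0,0,1],[0,0,0,0,0,0,1],[0,0,0,0,0,0,1],[0,0,0.3,0,0,0,1],[0,0,0.8,0,0,0,1],[0,0,1,0,0,0,1],[0,0,0.6,0,0,0,1]])

```text
time: 56.9
tool_pos: [0.3737, 0.2722, 0.0842]
tcp_rot: [0.674, 0.739, -0.004, -0.002]
ft_force: [0.7, 0.4, -3.0]
width: 0.0621
```

>>> drive_tool(rows=[[0.5,0,0.2,0,0,0,1],[1,0.1,0,0,0,0,1],[1,0.1,0,0,0,0,1],[1,0.1,0,0,0,0,1],[1,0.1,0,0,0,0,1],[1,0.1,0,0,0,0,1],[1,0.1,0,0,0,0,1],[1,0.1,0,0,0,0,1],[0.6,0.1,0,0,0,0,1],[0,0,0,0,0,0,1]])

```text
time: 57.9
tool_pos: [0.5834, 0.2928, 0.0928]
tcp_rot: [0.673, 0.74, -0.004, -0.002]
ft_force: [-0.4, -0.1, -2.9]
width: 0.062
```

```bash
python3 s.py .590 .2957 .03 5.3
```

```text
pos [0.5834 0.2928 0.0928] yaw 5.4 w 0.062 F [-0.4 -0.1 -2.9]
units [ 0.26  0.12 -2.51] tilt wx wy [ 0.02 -0.06] az -0.01
```

>>> drive_tool(rows=[[0.26,0.12,0,0.02,-0.06,0,1],[0,0,-0.7,0,0,0,1],[0,0,-0.7,0,0,0,1],[0,0,0,0,0,0,1],[0,0,0,0,0,0,1]])

```text
time: 58.4
tool_pos: [0.5877, 0.2965, 0.0578]
tcp_rot: [0.672, 0.74, -0.0, -0.0]
ft_force: [0.0, 0.4, -0.9]
width: 0.0622
```

```bash
python3 s.py .590 .2957 .03 5.3; python3 - <<'E'
from h import *
c=camera('wrist'); s=get_state()['tool_pos']; z=s[2]; P,u,v=pts(c)
q=P[(np.hypot(P[:,0]-s[0],P[:,1]-s[1])<.02)&(P[:,2]<z+.06)]; print('top z',np.median(q[:,2])); circ(c,s[0],s[1],np.median(q[:,2]),.034)
E
```

```text
pos [0.5877 0.2965 0.0578] yaw 5.5 w 0.0622 F [ 0.   0.4 -0.9]
units [ 0.09 -0.03 -1.11] tilt wx wy [-0.   -0.01] az -0.02
top z 0.08285987336374254
circ n 10909 c 0.5874 0.298 R 0.0335 z 0.083
```

>>> drive_tool(rows=[[0.1,-0.08,-0.3,0,0,0,1],[0,0,-0.5,0,0,0,1],[0,0,-0.2,0,0,0,1],[0,0,0,0,0,0,1],[0,0,0,0,0,0,1]])

```text
time: 58.95
tool_pos: [0.5909, 0.2948, 0.033]
tcp_rot: [0.672, 0.74, 0.001, 0.0]
ft_force: [-0.3, -0.6, -2.7]
width: 0.062
```

>>> drive_tool(rows=[[-0.03,0,-0.17,0,0,0,1],[0,0,0,0,0,0,1],[0,0,0,0,0,0,1]])

```text
time: 59.25
tool_pos: [0.5911, 0.2951, 0.0297]
tcp_rot: [0.672, 0.74, 0.002, 0.001]
ft_force: [-0.4, -0.1, -1.9]
width: 0.0624
```

>>> drive_tool(rows=[[0,0,-0.03,0,0,0,1],[0,0,0,0,0,0,-1],[0,0,0,0,0,0,-1],[0,0,0,0,0,0,-1],[0,0,0.4,0,0,0,-1],[0,0,0.9,0,0,0,-1],[0,0,1,0,0,0,-1],[0,0,1,0,0,0,-1],[-0.5,-0.4,0.5,0,0,0,1],[-1,-0.8,0,0,0,0,1]])

```text
time: 60.25
tool_pos: [0.5565, 0.2667, 0.1333]
tcp_rot: [0.672, 0.741, 0.006, 0.003]
ft_force: [-0.1, 0.6, 0.7]
width: 0.0593
```

>>> drive_tool(rows=[[-1,-0.8,0,0,0,0,1],[-0.5,-0.5,0,0,0,0,1],[0,0,0,0,0,0,1],[0,0,0,0,0,0,1]])

```text
time: 60.65
tool_pos: [0.5182, 0.2327, 0.1405]
tcp_rot: [0.672, 0.74, 0.01, 0.005]
ft_force: [0.4, 0.7, 0.6]
width: 0.0002
```

```bash
python3 s.py .512 .228 .045 5.3; python3 - <<'E'
from h import *
c=camera('wrist'); save(c,'w5.png',s=1); circ(c,.59,.2957,.054); circ(c,.6,.176,.062); find(c,'wrist','start_button')
c=camera('side'); save(c,'s5.png',(160,100,360,340),2.4); circ(c,.59,.2957,.053); circ(c,.6,.176,.062)
E
```

```text
pos [0.5182 0.2327 0.1405] yaw 5.5 w 0.0002 F [0.4 0.7 0.6]
units [-0.25 -0.19 -3.82] tilt wx wy [-0.06  0.15] az -0.03
circ n 4237 c 0.5908 0.2961 R 0.0323 z 0.0541
circ n 1788 c 0.5999 0.1767 R 0.03 z 0.062
wrist start_button 0.71 [245. 190.] n 502 med [0.511 0.23  0.034] ztop 0.035 mid [0.511 0.229 0.032] lo [0.501 0.218 0.029] hi [0.521 0.24  0.035]
circ n 136 c 0.593 0.2947 R 0.0353 z 0.0535
circ n 126 c 0.6018 0.1748 R 0.0316 z 0.0614
```

View pics/s5.png

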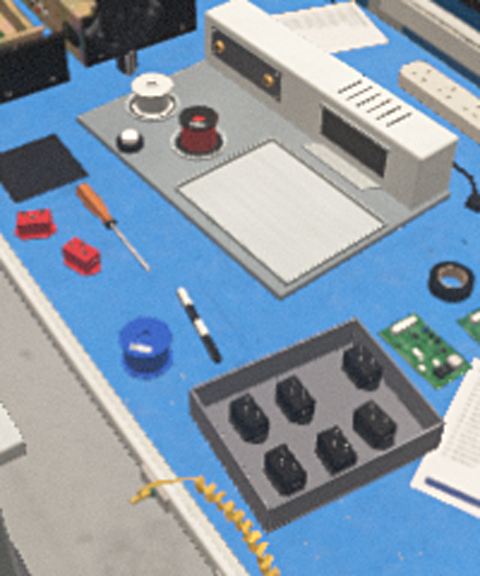

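Both reels stand flat in the swapped cups: white at (152,97), red at (198,130). Their centres are about 1 mm off the rim centres, and their tops sit at 54.1 and 62.0 mm as they should. Six inlets are in the tote. Now the button.

>>> drive_tool(rows=[[-0.25,-0.17,0,-0.06,0.15,0,1],[0,0,-0.7,0,0,0,1],[0,0,-1,0,0,0,1],[0,0,-1,0,0,0,1],[0,0,-0.5,0,0,0,1],[0,0,0,0,0,0,1],[0,0,0,0,0,0,1]])

```text
time: 61.5
tool_pos: [0.5136, 0.2302, 0.0569]
tcp_rot: [0.671, 0.741, -0.003, -0.001]
ft_force: [-0.5, 1.2, -0.6]
width: -0.0001
```

```bash
python3 s.py .5115 .229 .036 5.3
```

```text
pos [0.5136 0.2302 0.0569] yaw 5.7 w -0.0001 F [-0.5  1.2 -0.6]
units [-0.08 -0.05 -0.83] tilt wx wy [ 0.02 -0.04] az -0.05
```

>>> drive_tool(rows=[[-0.08,-0.05,-0.4,0,0,0,1],[0,0,-0.3,0,0,0,1],[0,0,-0.15,0,0,0,1],[0,0,0,0,0,0,1]])

```text
time: 61.9
tool_pos: [0.5137, 0.2295, 0.0372]
tcp_rot: [0.671, 0.741, -0.001, 0.0]
ft_force: [0.2, 0.1, -0.2]
width: 0.0001
```

>>> drive_tool(rows=[[0,0,-0.2,0,0,0,1]])

```text
time: 62.0
tool_pos: [0.5147, 0.2298, 0.0332]
tcp_rot: [0.671, 0.741, 0.0, 0.001]
ft_force: [0.3, -0.3, 1.8]
width: 0.0001
```

>>> drive_tool(rows=[[0,0,-0.2,0,0,0,1]])

```text
time: 62.1
tool_pos: [0.5148, 0.2299, 0.0287]
tcp_rot: [0.671, 0.741, 0.001, 0.001]
ft_force: [-2.6, -0.4, 5.1]
width: 0.0
```

>>> drive_tool(rows=[[0,0,-0.12,0,0,0,1]])

```text
time: 62.2
tool_pos: [0.5149, 0.2299, 0.0278]
tcp_rot: [0.671, 0.741, 0.001, 0.001]
ft_force: [-7.4, -2.6, 19.5]
width: 0.0003
```

>>> drive_tool(rows=[[0,0,-0.05,0,0,0,1]])

```text
time: 62.3
tool_pos: [0.5149, 0.2299, 0.0281]
tcp_rot: [0.671, 0.741, 0.001, 0.001]
ft_force: [-2.9, -1.8, 4.7]
width: -0.0
```

The button bottomed out: the force rose to 19.5 N at the stop, about 7 mm below the rest height. I'll retract and check.

>>> drive_tool(rows=[[0,0,0.5,0,0,0,1],[0,0,1,0,0,0,1],[0,0,1,0,0,0,1],[-0.2,0,1,0,0,0,1],[-0.5,0,1,0,0,0,1],[0,0,0.5,0,0,0,1],[0,0,0,0,0,0,1],[0,0,0,0,0,0,1]])

```text
time: 63.1
tool_pos: [0.4977, 0.2298, 0.1593]
tcp_rot: [0.671, 0.741, 0.002, 0.002]
ft_force: [-0.4, 0.6, -0.2]
width: -0.0002
```

```bash
python3 - <<'E'
from h import *
c=camera('wrist'); circ(c,.591,.296,.054); circ(c,.6,.1765,.062); find(c,'wrist','start_button')
c=camera('side'); save(c,'s6.png',(160,100,360,340),2.4); find(c,'side','driver')
print(get_state()['ft_force'],get_state()['tool_pos'])
E
```

```text
circ n 3742 c 0.5905 0.2959 R 0.0322 z 0.054
circ n 2196 c 0.5996 0.1759 R 0.0299 z 0.062
wrist start_button 0.7 [267. 182.] n 427 med [0.511 0.23  0.034] ztop 0.035 mid [0.51  0.229 0.032] lo [0.5   0.219 0.03 ] hi [0.521 0.24  0.035]
wrist start_button 0.3 [358. 129.] n 4310 med [0.587 0.297 0.054] ztop 0.055 mid [0.591 0.296 0.052] lo [0.562 0.269 0.015] hi [0.617 0.324 0.055]
side driver 0.66 [200. 184.] n 149 med [0.402 0.127 0.015] ztop 0.022 mid [0.4   0.136 0.02 ] lo [0.392 0.06  0.   ] hi [0.411 0.173 0.024]
[0.10144766 0.51174165 0.4474498 ] [0.49670844 0.22944612 0.15786737]
```

View pics/s6.png

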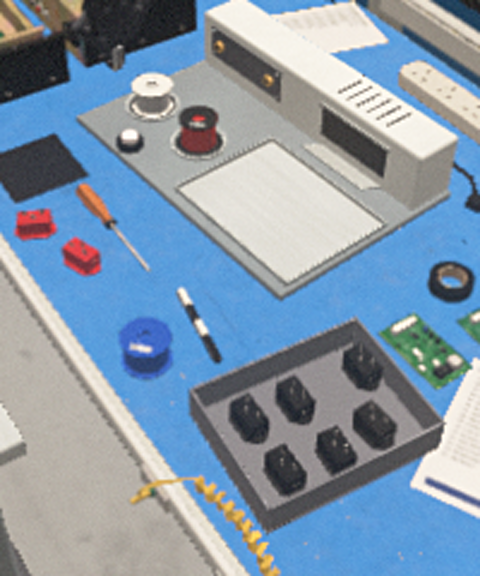

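All is in place: the reels are swapped, the six inlets are in the tote, the button is back up (top at 35 mm) and the bystanders look undisturbed. I'm handing in.

```bash
python3 -c "
from rig import ticket
print(ticket.hand_in())"
```

```text
the job is handed in; nothing more can be done
None
```

The job is done and handed in at about 63 s of the 210 s allowed; the hand-in reports no verdict.

- **Inlets:** all six black inlets went from the catch tray into the grey tote. The last side picture shows all six standing upright inside the tote and the tray empty.
- **Reels:** I set the solder reel on the mat, moved the wire reel to the right cup, then put the solder reel in the left cup. At the last check each was within about 1.5 mm of its cup's centre, with tops at 54 mm (solder) and 62 mm (wire), so both stand flat on the deck.
- **Button:** it was pressed to its stop, about 7 mm below rest, with the force peaking at 19.5 N. Afterwards its top measured 35 mm again, its height before the press. I inferred the press from force and height, since the joint value cannot be read.
- **Bystanders:** the tools, tape, boards and the red and blue look-alikes looked unmoved in the last picture. I re-measured only the screwdriver, and it had not moved.

No check failed. The only disagreement was that the side camera placed the reels up to 3 mm from where the wrist camera did. The wrist view was closer and matched the reel sizes, so I went by that.

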